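# Clip a pump relay onto the test-board rail

## Task

Fit the loose relay (black, white cap) onto the aluminium rail of the test board, in the bay between the red lines: with its orange-foot end held up, hook its rigid lip under the rail edge on the robot's side, then rock the foot end down until the sprung orange foot clicks under the far edge. Work by feel and press no harder than a firm thumb (about 30 N), and leave the relay let go, flat on the rail and locked at both edges. Do not shift the pump, the socket or the caliper.

Things in the scene. Friction and masses are not known exactly. Their poses are not given: they have to be found in the camera images.
- relay_mid (a point): Middle of the loose relay, 30 mm above its underside: black, white cap, 60 mm high, flat parallel sides 36 mm apart in y (grip there), body from x=-34 to +40 mm, about 0.14 kg; starts upright on the bench. Own axes: x from the rigid-lip end to the orange-foot end, y along the rail once fitted, z up. On every relay entry, x is from this point, height from its underside.
- channel (a point): Middle of the flat ceiling of the channel across the relay's underside: x=0, height 13 mm, axes as the relay's. This ceiling lies on the rail's top when fitted; the channel is open downward, and its lip-end wall is at x=-18.5 mm.
- lip_tip (a point): Upper edge of the rigid lip's tip, on the relay at x=-14.5 mm, height 6.6 mm. The lip is as wide as the relay and points to +x from the channel wall; its top face rises to height 8.8 mm at the wall, so the rail's edge fits between lip and ceiling with the relay tilted foot-up by up to 0.56 rad.
- foot_nose (a point): Upper tip of the sprung orange foot's nose, 16 mm wide, on the relay at x=+14 mm, height 9.3 mm at rest. It points to the lip; its underside is a ramp from x=14, height 7.5 mm to x=18.8 mm, height 1 mm. The ramp riding on the far rail edge pushes the foot out until the nose snaps under the edge. An orange tab sticks out to x=48 mm.
- press (a point): Point on the relay's flat white top above the foot, x=+20 mm, height 60 mm, axes as the relay's. Once the lip is hooked, 3 to 11 N straight down here clicks the foot in. Hooked and let go before the click, the relay rests on its ramp with the foot end up by 0.2 to 0.3 rad.
- foot (a joint): Slide of the sprung foot in the relay, m: 0 at rest (nose fully out, also when clicked home), positive when pushed outward, at most 0.007. Spring 0.75 N at 0, rising by 0.15 N per mm.
- bay (a point): Middle of the wanted bay at the rail's drawn place: over the board's middle line, 54 mm above the bench. The real rail is up to 5 mm higher or lower and up to 3 mm nearer or farther in x than this point tells. Axes: x level across the rail, away from the robot; y along it; z up. Red lines on the board, 55 mm apart, mark the bay; the relay's middle belongs within 10 mm of its middle along y.
- board: Fixed test board: dark wood 120 (x) x 320 (y) x 18 mm, origin under its middle, axes as the bay's. It carries an aluminium rail along y, packed up and clamped by hand (see bay): flange 35 mm wide, 3 mm thick, on a web 15 mm wide, so 10 mm overhang each side with 28 mm or more free below. Black stops at y=+-147 mm. At y=-105 mm a grey relay like the loose one is fitted, top about 101 mm up.
- pump: Bystander: white fuel pump standing on a round flange 76 mm across, 118 mm high, origin under its middle.
- socket: Bystander: steel deep socket standing on end, 22 mm across, 66 mm high, origin under its middle.
- caliper: Bystander: sliding caliper lying flat along y, 200 mm long, up to 56 mm wide, 12 mm high, origin under its beam.

How it is judged:
On the way:
1. the relay touches the rail at the bay, foot end still up (over 0.1 rad), lip tip no higher than the bay point (1 mm) and at most 20 mm to its robot side (angle between the z axis of relay_mid and the z axis of bay, either way round above 0.1 rad and contact force between relay and board above 0.3 N and z of lip_tip in the frame of bay between -0.017 and 0.001 m and x of lip_tip in the frame of bay between -0.02 and -0.005 m), for 0.1 s.
At the end, for the whole second after the job is handed in: The relay is flat (0.05 rad) and square (0.12 rad) on the rail, the rail in its channel: middle within 10 mm of the bay along the rail, 7 mm across, 7 mm of the drawn height; lip at most 0.5 and nose 3 mm above the bay point, foot sprung out again (within 2 mm of rest), still and released (angle between the z axis of relay_mid and the z axis of bay, either way round below 0.05 rad and angle between the y axis of relay_mid and the y axis of bay, either way round below 0.12 rad and x of relay_mid in the frame of bay between -0.007 and 0.007 m and y of relay_mid in the frame of bay between -0.01 and 0.01 m and z of relay_mid in the frame of bay between 0.0105 and 0.0245 m and z of lip_tip in the frame of bay below 0.0005 m and z of foot_nose in the frame of bay below 0.003 m and value of joint foot below 0.002 m and linear speed of relay below 0.02 m/s); the robot touches nothing.
It fails at once if the relay is pressed on the rail or board with more than 30 N (contact force between relay and board above 30 N).
It fails at once if the pump is shifted by more than 20 mm (distance of pump from where it was at the start of the episode above 0.02 m).
It fails at once if the socket is shifted by more than 20 mm (distance of socket from where it was at the start of the episode above 0.02 m).
It fails at once if the caliper is shifted by more than 20 mm (distance of caliper from where it was at the start of the episode above 0.02 m).
It also fails if it takes over 61 s, if anything falls off the work surface, if the arm or the gripper's body presses on something with over 40 N, if the wrist force passes 120 N, or if a joint passes its speed limit or range.

## Robot

A 6-joint arm with a two-finger parallel gripper is mounted at the origin on the work surface. World frame = base frame: x ahead of the robot, y to its left, z up, the work surface at z = 0. Lengths are in m, angles in rad, forces in N, time in s.
With the tool pointing down it reaches from about 0.375 to 0.9 m from the base axis. Payload 3.1 kg.
Tool frame: the origin (TCP) lies on the front face of the gripper's body, between the roots of the fingers; the fingertips stand 73 mm ahead of it and the grasp point (between the pads) lies 54 mm ahead of it (manip.finger_overhang is the distance from the TCP to the fingertips, in m); z points along the fingers, y is the direction in which the jaws open and shut (so a half turn about z gives the same grasp; the last joint's range is limited). The gripper opens to 85 mm and grips with 20 to 120 N. Pads are 22 mm wide; open, the fingers measure 114 mm over their backs; the gripper's body (76 mm by 85 mm) begins 54 mm behind the grasp point. The pads swing forward as they close: fully open they stand 13 mm farther back than shut.
Start: joints at [-1.288, 0.527, 1.433, -0, 1.181, -0.178], TCP at [0.278, -0.56, 0.304] pointing down, gripper open.
Joint ranges: [-3.08, 3.08], [-0.75, 2.2], [0.22, 2.44], [-1.43, 4.57], [0, 2.65], [-2.85, 2.85]. Speed limits (rad/s): [2.79, 2.79, 3.14, 3.14, 3.14, 3.14].

## Interface

Orientations are given as a unit quaternion [x, y, z, w].
In Python, from station import manip gives the robot as it stands.
- The arm moves only by the tool apply_moves, never from a script. Its argument "increments" is a list that holds one entry, the list of rows, each a list of 4 numbers: the shift along the tool's x, y, z in m, then the turn about the tool's z in degrees. In form: [[[dx, dy, dz, spin], ...]]. A call has 1 to 5 rows; each row shifts and turns the pose as measured when the row begins, along the tool's axes as they then stand; what a row does not reach is not made up. A row lasts 1/10 s, in which the tool goes at most 50 mm and 8.59 degrees, less where a joint would pass 70% of its speed; a pose out of reach is approached as far as the arm can. A call with a gripper value outside its range is refused whole. "fingers" is the opening, from 0 (shut) to 1 (fully open), set as the call begins (left out, the last holds). The fingers move at their own pace and stop on an object; "newtons" is the grip in N (left out, the last holds). Time passes only in rows, so rows that do not move let the fingers close. It gives the time, the measured TCP pose, the force and the opening at its end, in the units of the state.
- manip.sense(): the state, without advancing time (a new reading comes with each control period).
- manip.snapshot(name): name is "scene" or "top"; returns (picture, depth): 400x640x3 uint8, red, green, blue; 400x640 float32, m along the optical axis (not along the pixel's ray), 0 where there is no reading.
- manip.camera_model(name): a dict with "mtx" (3x3 intrinsics, pixels), "R" (3x3) and "t" (3): a world point X has camera coordinates R X + t. Camera axes: x right, y down, z forward; pixel columns grow to the right and rows downward; lengths in m; the calibration is good to about 2 mm. A picture is of the moment at which its call begins. camera_model takes no time and is no camera call.
- manip.sign_off(): hands the job in, once; it reports no verdict.
The state is a dict: "t": time; "q": joint angles; "qd": joint speeds; "tau": joint torques, N m; "tcp_pos": TCP position; "tool_rot": TCP orientation; "force": force on the tool from outside, world axes, zero at the start; "ft_torque": the same for the moment, N m; "finger_gap": opening from 0.0 (shut) to 1.0 (fully open).
Only numpy, scipy, OpenCV 4.12 (cv2) and the standard library are available. Lean on these libraries where they do the work, as an engineer would, in place of code of your own. Each camera call takes 0.05 s, during which the arm holds its last target.

## Working session

There is one attempt and no reset: what is moved stays moved. The work goes in short steps, Python scripts to look and compute and a tool call to move; the robot and the scene stay as the last step left them, time stands still between calls to the robot, and variables do not carry over. Pictures are saved under pics/ and viewed, and the job is handed in when it is done.

Besides the shell and the picture viewer there is one more tool, called after "Emit:" by a JSON object that holds its "fn" and its "kwargs", one argument or row to a line. apply_moves: Moves the arm, as the interface text tells. Its arguments: {"type":"object","properties":{"increments":{"type":"array","items":{"type":"array","items":{"type":"array","items":{"type":"number"}}}},"fingers":{"type":"number"},"newtons":{"type":"number"}},"required":["increments"]}

```bash
ls; mkdir -p pics
cat > h.py <<'E'
import numpy as np,cv2
from station import manip
def snap(n,f):
    p,d=manip.snapshot(n); cv2.imwrite(f'pics/{f}.png',p[:,:,::-1]); np.savez(f'pics/{f}.npz',p=p,d=d); return p,d
def w(n,u,v,z=None,d=None):
    c=manip.camera_model(n);K=np.array(c['mtx']);R=np.array(c['R']);t=np.array(c['t'])
    r=R.T@np.linalg.inv(K)@np.array([u,v,1.]); o=-R.T@t
    if d is not None: return o+r*d
    return o+r*((z-o[2])/r[2])
def cloud(n,d):
    c=manip.camera_model(n);K=np.array(c['mtx']);R=np.array(c['R']);t=np.array(c['t'])
    v,u=np.mgrid[0:d.shape[0],0:d.shape[1]]
    P=np.stack([u,v,np.ones_like(u)],-1)@np.linalg.inv(K).T*d[...,None]
    return (P-t)@R
E
python3 - <<'E'
from h import *
snap('top','top0');snap('scene','sc0')
for n in('top','scene'):
    c=manip.camera_model(n);print(n,np.round(c['mtx'],1).tolist(),np.round(-np.array(c['R']).T@c['t'],3),np.round(c['R'],3).tolist())
print(manip.sense())
E
```

```text
pics
top [[419.8, 0.0, 321.2], [0.0, 419.8, 201.4], [0.0, 0.0, 1.0]] [0.376 0.11  1.02 ] [[-0.012, -1.0, 0.025], [-0.99, 0.008, -0.139], [0.138, -0.027, -0.99]]
scene [[448.0, 0.0, 315.5], [0.0, 448.0, 197.8], [0.0, 0.0, 1.0]] [ 1.086 -0.175  0.851] [[0.453, 0.891, 0.004], [0.699, -0.353, -0.622], [-0.552, 0.285, -0.783]]
{'t': 0.1, 'q': array([-1.28850143e+00,  5.28378724e-01,  1.43377630e+00, -1.29920006e-05,
        1.18139054e+00, -1.78503955e-01]), 'qd': array([-0.00189588, -0.00263311, -0.00266022,  0.00106255,  0.00101095,
       -0.00095804]), 'tau': array([ 3.31608171e-04, -4.43303561e+01, -1.78586948e+01, -1.43071065e-04,
        3.89387555e-03, -6.27220729e-06]), 'tcp_pos': array([ 0.27779444, -0.55931009,  0.30302726]), 'tool_rot': array([ 9.73574229e-01,  2.28368710e-01, -5.66500433e-05, -9.74829132e-04]), 'force': array([-0.58906271, -0.35272562,  0.05856781]), 'ft_torque': array([-0.01205402,  0.02170375,  0.00067939]), 'finger_gap': 0.9977345824846019}
```

View pics/top0.png

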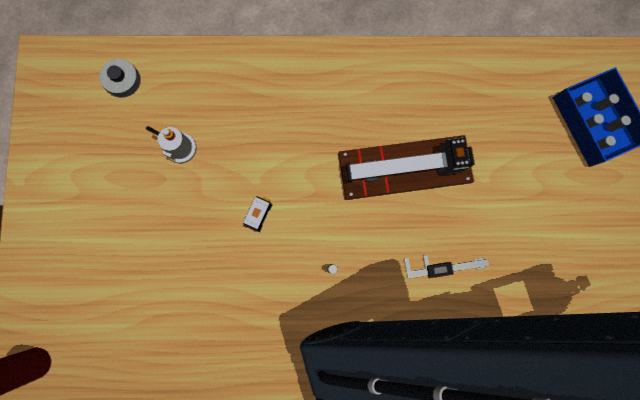

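View pics/sc0.png

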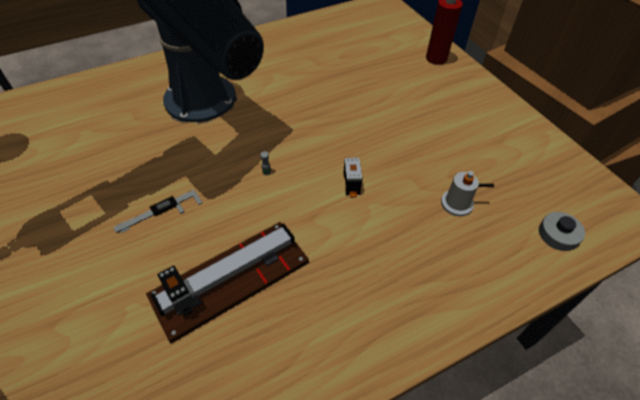

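Run:
```python
from h import *
z=np.load('pics/top0.npz');p=z['p'];d=z['d'];C=cloud('top',d)
print('bench z',np.median(C[250:260,150:200,2]))
# relay crop up
cv2.imwrite('pics/c1.png',cv2.resize(p[180:245,225:300,::-1],None,fx=10,fy=9,interpolation=cv2.INTER_CUBIC)[:600,:800])
cv2.imwrite('pics/c2.png',cv2.resize(p[125:210,330:485,::-1],None,fx=5,fy=5,interpolation=cv2.INTER_CUBIC))
q=np.load('pics/sc0.npz')['p']
cv2.imwrite('pics/c3.png',cv2.resize(q[145:205,325:380,::-1],None,fx=9,fy=9,interpolation=cv2.INTER_CUBIC))
# relay top points
X=C[185:245,230:290]; m=(X[...,2]>0.05)&(X[...,2]<0.075)
P=X[m];print(len(P),np.median(P[:,2]))
for lo,hi in((.01,.05),(.05,.07)):
    m=(X[...,2]>lo)&(X[...,2]<hi);P=X[m];r=cv2.minAreaRect((P[:,:2]*1000).astype(np.float32));print(lo,len(P),r)
# rail
X=C[125:210,330:485].reshape(-1,3);Pp=p[125:210,330:485].reshape(-1,3).astype(int)
h=np.histogram(X[:,2],bins=np.arange(0,.12,.004));print([(round(b,3),n) for n,b in zip(h[0],h[1]) if n])
```

```text
bench z 0.0006146912822357744
490 0.06024555737075274
0.01 95 ((484.452392578125, 227.75643920898438), (33.677085876464844, 82.29463195800781), 58.02631378173828)
0.05 490 ((485.277587890625, 234.03379821777344), (37.02738571166992, 73.01688385009766), 65.65374755859375)
[(np.float64(0.0), np.int64(3559)), (np.float64(0.004), np.int64(173)), (np.float64(0.008), np.int64(35)), (np.float64(0.012), np.int64(458)), (np.float64(0.016), np.int64(2707)), (np.float64(0.02), np.int64(669)), (np.float64(0.024), np.int64(64)), (np.float64(0.028), np.int64(4)), (np.float64(0.032), np.int64(1)), (np.float64(0.04), np.int64(8)), (np.float64(0.044), np.int64(23)), (np.float64(0.048), np.int64(86)), (np.float64(0.052), np.int64(1014)), (np.float64(0.056), np.int64(433)), (np.float64(0.06), np.int64(110)), (np.float64(0.064), np.int64(24)), (np.float64(0.068), np.int64(28)), (np.float64(0.072), np.int64(19)), (np.float64(0.076), np.int64(25)), (np.float64(0.08), np.int64(25)), (np.float64(0.084), np.int64(27)), (np.float64(0.088), np.int64(48)), (np.float64(0.092), np.int64(34)), (np.float64(0.096), np.int64(76)), (np.float64(0.1), np.int64(335)), (np.float64(0.104), np.int64(51))]
```

View pics/c1.png

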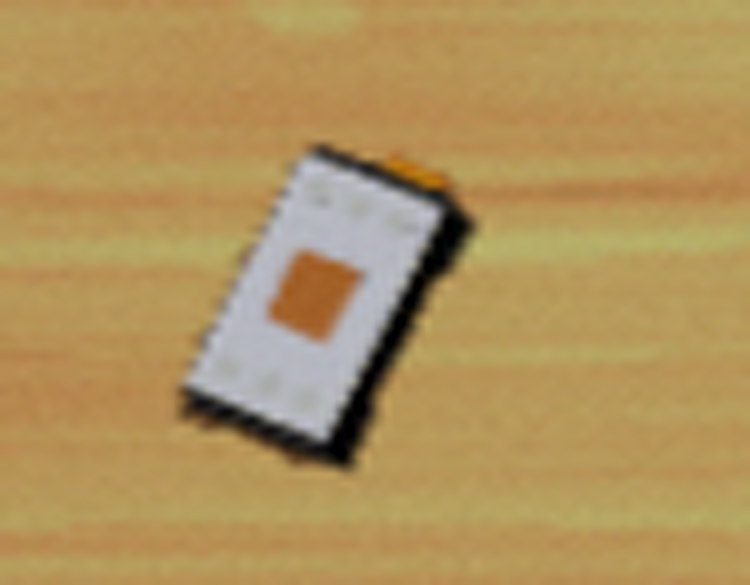

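View pics/c2.png

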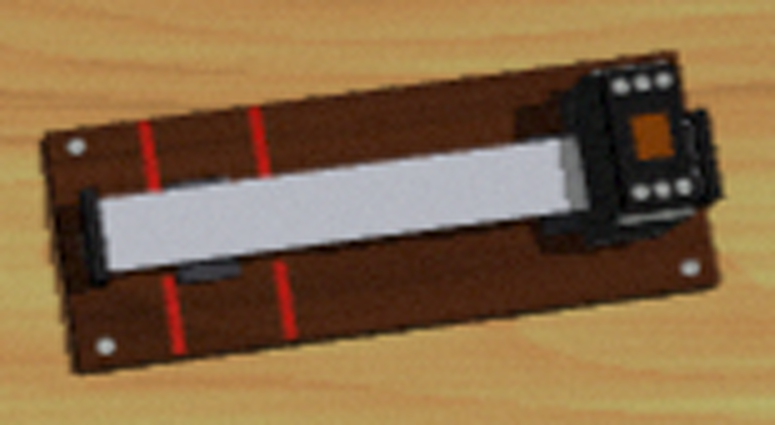

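View pics/c3.png

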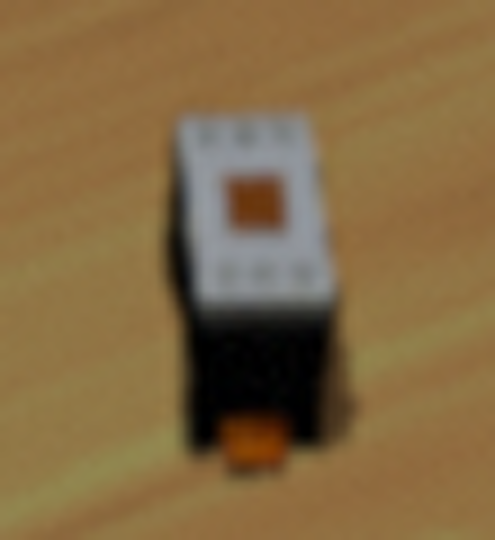

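```bash
cat >> h.py <<'E'
def rect(n,m,z):
    k,l,s,c=cv2.connectedComponentsWithStats(m.astype(np.uint8)); i=1+np.argmax(s[1:,4])
    cs,_=cv2.findContours((l==i).astype(np.uint8),cv2.RETR_EXTERNAL,cv2.CHAIN_APPROX_NONE)
    c=max(cs,key=len).reshape(-1,2)
    P=np.array([w(n,u,v,z)[:2]*1000 for u,v in c],np.float32)
    return cv2.minAreaRect(P)
def sub(m,r):
    o=np.zeros_like(m);v0,v1,u0,u1=r;o[v0:v1,u0:u1]=m[v0:v1,u0:u1];return o
def redm(p):
    p=p.astype(int);return (p[...,0]>110)&(p[...,1]<60)&(p[...,2]<60)
def whitem(p,t=120):
    p=p.astype(int);return (p.min(-1)>t)&(p.max(-1)-p.min(-1)<40)
E
python3 - <<'E'
from h import *
T=np.load('pics/top0.npz');S=np.load('pics/sc0.npz')
p=T['p'];q=S['p']
for n,im,r in(('top',p,(180,245,225,300)),('scene',q,(145,205,325,380))):
    m=sub(whitem(im,90),r); k=np.ones((5,5),np.uint8); m=cv2.morphologyEx(m.astype(np.uint8),cv2.MORPH_CLOSE,k)
    print('relay',n,rect(n,m,.06))
C=cloud('top',T['d']);D=cloud('scene',S['d'])
for n,im,C,r in(('top',p,C,(125,210,330,485)),('scene',q,D,(215,345,140,315))):
    m=sub(whitem(im,90),r);k,l,s,c=cv2.connectedComponentsWithStats(m.astype(np.uint8)); i=1+np.argmax(s[1:,4]);mm=cv2.erode((l==i).astype(np.uint8),np.ones((3,3)))>0
    zz=C[mm][:,2];P=C[mm];A=np.c_[P,np.ones(len(P))]
    print('rail',n,'zmed',np.median(zz),zz.std(),len(zz));
    for h in(.050,.054,.058): print(h,rect(n,m,h))
    R=sub(redm(im),r);k,l,s,c=cv2.connectedComponentsWithStats(R.astype(np.uint8))
    for j in range(1,k):
        if s[j,4]>8:
            vv,uu=np.nonzero(l==j);P=np.array([w(n,a,b,.018)[:2]*1000 for a,b in zip(uu,vv)]);f=cv2.fitLine(P.astype(np.float32),2,0,.01,.01).ravel()
            print(' red',s[j],c[j].round(1),np.round(f,3))
for r,c in((0,0),):
    b=T['d']
E
```

```text
relay top ((485.64324951171875, 234.4317626953125), (36.366607666015625, 65.70970153808594), 65.39413452148438)
relay scene ((487.2062683105469, 233.2399139404297), (36.3339958190918, 65.27597045898438), 65.3779525756836)
rail top zmed 0.054948915992825684 0.07383715063161105 1190
0.05 ((596.4227294921875, -99.4916000366211), (36.197452545166016, 231.14111328125), 7.238968372344971)
0.054 ((595.51318359375, -98.62602996826172), (36.048213958740234, 230.1881866455078), 7.238993167877197)
0.058 ((594.6035766601562, -97.76043701171875), (35.89898681640625, 229.23519897460938), 7.2389912605285645)
 red [380 146   4  14  38] [381.4 152.6] [ 9.93000e-01  1.14000e-01  6.35714e+02 -6.64630e+01]
 red [358 149   4  14  39] [359.4 155.8] [ 9.94000e-01  1.08000e-01  6.28016e+02 -1.19580e+01]
 red [457 148   7   9  33] [460.2 152.2] [ 9.97000e-01  7.70000e-02  6.35793e+02 -2.62101e+02]
 red [385 177   5  16  44] [386.6 184.5] [ 9.93000e-01  1.18000e-01  5.56013e+02 -7.66330e+01]
 red [362 180   5  16  43] [364.3 187.6] [ 9.93000e-01  1.15000e-01  5.48853e+02 -2.20030e+01]
rail scene zmed 0.05530610601209308 0.04850381653432045 1340
0.05 ((591.1471557617188, -95.60722351074219), (36.80224609375, 224.40982055664062), 7.2641987800598145)
0.054 ((593.6176147460938, -96.00611877441406), (36.61836242675781, 223.2884979248047), 7.264189720153809)
0.058 ((596.0880737304688, -96.4049072265625), (36.43449401855469, 222.16717529296875), 7.264191627502441)
 red [261 231   4   5  10] [262.6 233.3] [ 9.99000e-01  5.40000e-02  5.35517e+02 -2.37840e+01]
 red [240 243   3   5   9] [240.9 245.2] [ 1.00000e+00 -1.70000e-02  5.43067e+02 -7.82710e+01]
 red [279 257  10  13  33] [283.8 262.6] [ 9.92000e-01  1.23000e-01  6.25003e+02 -1.27230e+01]
 red [257 269  10  14  35] [261.1 275.4] [ 9.93000e-01  1.17000e-01  6.31554e+02 -6.74100e+01]
```

```bash
cat >> h.py <<'E'
def yaw(s):
    x,y,z,ww=s['tool_rot']; tx=np.array([1-2*(y*y+z*z),2*(x*y+z*ww)]);return np.arctan2(tx[1],tx[0])
def plan(X,Y,Z,yawdeg=None,step=.049):
    s=manip.sense();th=yaw(s);d=np.array([X,Y,Z])-s['tcp_pos'];
    sp=0 if yawdeg is None else (th-np.radians(yawdeg));sp=(sp+np.pi)%(2*np.pi)-np.pi
    n=max(1,int(np.ceil(max(np.linalg.norm(d)/step,abs(np.degrees(sp))/8.5))))
    for i in range(n):
        e=d/n;a=th-sp*i/n
        print([round(x,4) for x in(e[0]*np.cos(a)+e[1]*np.sin(a),e[0]*np.sin(a)-e[1]*np.cos(a),-e[2])]+[round(np.degrees(sp/n),2)])
def st():
    s=manip.sense();print('t',s['t'],'tcp',s['tcp_pos'].round(4),'yaw',np.degrees(yaw(s)).round(2),'F',s['force'].round(2),'T',s['ft_torque'].round(3),'gap',round(s['finger_gap'],3),'q6',s['q'][5].round(2))
E
python3 -c "
from h import *
st();plan(.493,.231,.25,-24.6)"
```

```text
t 0.1 tcp [ 0.2778 -0.5593  0.303 ] yaw 26.4 F [-0.59 -0.35  0.06] T [-0.012  0.022  0.001] gap 0.998 q6 -0.18
[np.float64(0.032), np.float64(-0.036), np.float64(0.0031), np.float64(3.0)]
[np.float64(0.0301), np.float64(-0.0376), np.float64(0.0031), np.float64(3.0)]
[np.float64(0.0281), np.float64(-0.0392), np.float64(0.0031), np.float64(3.0)]
[np.float64(0.026), np.float64(-0.0406), np.float64(0.0031), np.float64(3.0)]
[np.float64(0.0238), np.float64(-0.0419), np.float64(0.0031), np.float64(3.0)]
[np.float64(0.0216), np.float64(-0.0431), np.float64(0.0031), np.float64(3.0)]
[np.float64(0.0193), np.float64(-0.0441), np.float64(0.0031), np.float64(3.0)]
[np.float64(0.017), np.float64(-0.0451), np.float64(0.0031), np.float64(3.0)]
[np.float64(0.0146), np.float64(-0.0459), np.float64(0.0031), np.float64(3.0)]
[np.float64(0.0122), np.float64(-0.0466), np.float64(0.0031), np.float64(3.0)]
[np.float64(0.0097), np.float64(-0.0472), np.float64(0.0031), np.float64(3.0)]
[np.float64(0.0072), np.float64(-0.0476), np.float64(0.0031), np.float64(3.0)]
[np.float64(0.0047), np.float64(-0.0479), np.float64(0.0031), np.float64(3.0)]
[np.float64(0.0022), np.float64(-0.0481), np.float64(0.0031), np.float64(3.0)]
[np.float64(-0.0003), np.float64(-0.0482), np.float64(0.0031), np.float64(3.0)]
[np.float64(-0.0028), np.float64(-0.0481), np.float64(0.0031), np.float64(3.0)]
[np.float64(-0.0053), np.float64(-0.0479), np.float64(0.0031), np.float64(3.0)]
```

Emit:
{"fn": "apply_moves", "kwargs": {
  "increments": [
    [[0.032, -0.036, 0.003, 3], [0.03, -0.038, 0.003, 3], [0.028, -0.039, 0.003, 3], [0.026, -0.041, 0.003, 3], [0.024, -0.042, 0.003, 3]]
  ]
}}

```text
t: 0.6
tcp_pos: [0.3417, -0.3265, 0.285]
tool_rot: [0.996, 0.089, 0.0, 0.001]
force: [0.1, -1.0, 0.0]
finger_gap: 1.001
```

Emit:
{"fn": "apply_moves", "kwargs": {
  "increments": [
    [[0.022, -0.043, 0.003, 3], [0.019, -0.044, 0.003, 3], [0.017, -0.045, 0.003, 3], [0.015, -0.046, 0.003, 3], [0.012, -0.047, 0.003, 3]]
  ]
}}

```text
t: 1.1
tcp_pos: [0.4114, -0.087, 0.2686]
tool_rot: [0.999, -0.049, 0.0, 0.001]
force: [0.4, -0.0, -0.0]
finger_gap: 1.001
```

Emit:
{"fn": "apply_moves", "kwargs": {
  "increments": [
    [[0.01, -0.047, 0.003, 3], [0.007, -0.048, 0.003, 3], [0.005, -0.048, 0.003, 3], [0.002, -0.048, 0.003, 3], [0, -0.048, 0.003, 3]]
  ]
}}

```text
t: 1.6
tcp_pos: [0.4846, 0.1517, 0.2522]
tool_rot: [0.983, -0.185, -0.0, 0.001]
force: [0.3, -0.5, -0.2]
finger_gap: 0.997
```

```bash
python3 -c "
from h import *
st();plan(.493,.231,.2,-24.6)"
```

```text
t 1.6 tcp [0.4846 0.1517 0.2522] yaw -21.3 F [ 0.33 -0.51 -0.18] T [ 0.011 -0.034 -0.022] gap 0.997 q6 2.03
[np.float64(-0.0105), np.float64(-0.0385), np.float64(0.0261), np.float64(1.65)]
[np.float64(-0.0116), np.float64(-0.0381), np.float64(0.0261), np.float64(1.65)]
```

Emit:
{"fn": "apply_moves", "kwargs": {
  "increments": [
    [[-0.0105, -0.0385, 0.026, 1.65], [-0.0116, -0.038, 0.026, 1.65], [0, 0, 0.02, 0], [0, 0, 0, 0]]
  ]
}}

```text
t: 2.0
tcp_pos: [0.4953, 0.2414, 0.1774]
tool_rot: [0.978, -0.21, 0.003, -0.001]
force: [-0.0, -0.2, -0.5]
finger_gap: 1.0
```

```bash
python3 -c "
from h import *
st();plan(.493,.231,.097,-24.6)
snap('top','top1');snap('scene','sc1')"
```

```text
t 2.0 tcp [0.4953 0.2414 0.1774] yaw -24.26 F [-0.02 -0.2  -0.47] T [0.025 0.034 0.032] gap 1.0 q6 2.25
[np.float64(0.0011), np.float64(0.0052), np.float64(0.0402), np.float64(0.17)]
[np.float64(0.0011), np.float64(0.0052), np.float64(0.0402), np.float64(0.17)]
```

View pics/sc1.png

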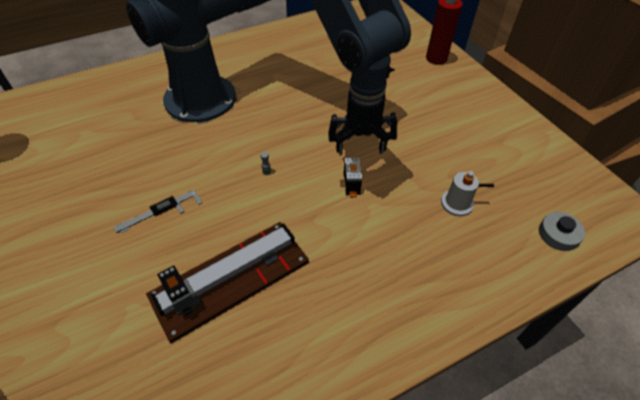

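The picture shows the open gripper above the relay (relay at pixel 353,176), with the jaws straddling its sides. Nothing has been touched. Next I correct sideways, then descend.

Emit:
{"fn": "apply_moves", "kwargs": {
  "increments": [
    [[0.001, 0.01, 0.01, 0.3], [0, 0, 0, 0]]
  ]
}}

```text
t: 2.3
tcp_pos: [0.4949, 0.23, 0.1719]
tool_rot: [0.977, -0.215, 0.006, -0.002]
force: [-0.3, -0.0, -0.3]
finger_gap: 1.003
```

```bash
python3 -c "
from h import *
st();plan(.493,.231,.097,-24.6)"
```

```text
t 2.3 tcp [0.4949 0.23   0.1719] yaw -24.78 F [-0.26 -0.02 -0.35] T [ 0.023  0.044 -0.035] gap 1.003 q6 2.24
[np.float64(-0.0011), np.float64(-0.0001), np.float64(0.0374), np.float64(-0.09)]
[np.float64(-0.0011), np.float64(-0.0001), np.float64(0.0374), np.float64(-0.09)]
```

Emit:
{"fn": "apply_moves", "kwargs": {
  "increments": [
    [[-0.001, 0, 0.03, 0], [-0.001, 0, 0.025, 0], [0, 0, 0.01, 0], [0, 0, 0, 0]]
  ]
}}

```text
t: 2.7
tcp_pos: [0.4999, 0.2291, 0.112]
tool_rot: [0.976, -0.218, 0.013, -0.006]
force: [-0.0, -0.6, 0.6]
finger_gap: 0.999
```

```bash
python3 -c "
from h import *
st();plan(.493,.231,.097,-24.6);print(manip.sense()['tool_rot'],manip.sense()['q'])"
```

```text
t 2.7 tcp [0.4999 0.2291 0.112 ] yaw -25.16 F [-0.04 -0.63  0.62] T [-0.009  0.005 -0.002] gap 0.999 q6 2.24
[np.float64(-0.007), np.float64(0.0012), np.float64(0.015), np.float64(-0.56)]
[ 0.97591313 -0.21770876  0.0128666  -0.00555905] [ 2.26973998e-01  7.17670251e-01  1.77546367e+00 -1.86206321e-03
  6.20447235e-01  2.23824660e+00]
```

Emit:
{"fn": "apply_moves", "kwargs": {
  "increments": [
    [[-0.007, 0.001, 0.008, -0.5], [0, 0, 0.007, 0], [0, 0, 0, 0]]
  ]
}}

```text
t: 3.0
tcp_pos: [0.495, 0.2314, 0.0989]
tool_rot: [0.977, -0.214, 0.015, -0.007]
force: [-0.5, 0.1, -0.2]
finger_gap: 1.001
```

```bash
cat >> h.py <<'E'
def tz():
    from scipy.spatial.transform import Rotation as Ro
    print('tool z',Ro.from_quat(manip.sense()['tool_rot']).as_matrix()[:,2].round(3))
E
python3 -c "
from h import *
st();tz();plan(.493,.231,.097,-24.6)"
```

```text
t 3.0 tcp [0.495  0.2314 0.0989] yaw -24.69 F [-0.55  0.11 -0.19] T [ 0.04   0.094 -0.01 ] gap 1.001 q6 2.24
tool z [ 0.033  0.007 -0.999]
[np.float64(-0.0016), np.float64(0.0012), np.float64(0.0019), np.float64(-0.09)]
```

Emit:
{"fn": "apply_moves", "kwargs": {
  "increments": [
    [[-0.0035, 0.001, 0.001, 0], [0, 0, 0, 0]]
  ]
}}

```text
t: 3.2
tcp_pos: [0.4913, 0.2322, 0.0983]
tool_rot: [0.977, -0.213, 0.016, -0.007]
force: [-0.1, 0.5, 0.5]
finger_gap: 0.998
```

Emit:
{"fn": "apply_moves", "kwargs": {
  "increments": [
    [[0, 0, 0, 0], [0, 0, 0, 0], [0, 0, 0, 0], [0, 0, 0, 0], [0, 0, 0, 0]]
  ],
  "fingers": 0.3,
  "newtons": 20
}}

```text
t: 3.7
tcp_pos: [0.4915, 0.2323, 0.0992]
tool_rot: [0.977, -0.213, 0.016, -0.007]
force: [-0.4, -0.1, -1.4]
finger_gap: 0.421
```

```bash
python3 -c "
from h import *
st();tz();snap('scene','sc2')"
```

```text
t 3.7 tcp [0.4915 0.2323 0.0992] yaw -24.62 F [-0.36 -0.1  -1.39] T [ 0.018  0.033 -0.036] gap 0.421 q6 2.24
tool z [ 0.035  0.007 -0.999]
```

Emit:
{"fn": "apply_moves", "kwargs": {
  "increments": [
    [[0, 0, -0.015, 0], [0, 0, -0.02, 0], [0, 0, -0.02, 0], [0, 0, -0.02, 0], [0, 0, 0, 0]]
  ]
}}

```text
t: 4.25
tcp_pos: [0.4878, 0.2316, 0.1738]
tool_rot: [0.977, -0.214, 0.014, -0.006]
force: [1.5, 0.7, -1.0]
finger_gap: 0.421
```

```bash
python3 -c "
from h import *
st();tz();p,d=snap('scene','sc3');cv2.imwrite('pics/c4.png',cv2.resize(p[100:240,280:440,::-1],None,fx=5,fy=4,interpolation=cv2.INTER_CUBIC))"
```

```text
t 4.25 tcp [0.4878 0.2316 0.1738] yaw -24.7 F [ 1.52  0.72 -0.96] T [-0.035 -0.054  0.006] gap 0.421 q6 2.24
tool z [ 0.03   0.006 -1.   ]
```

View pics/c4.png

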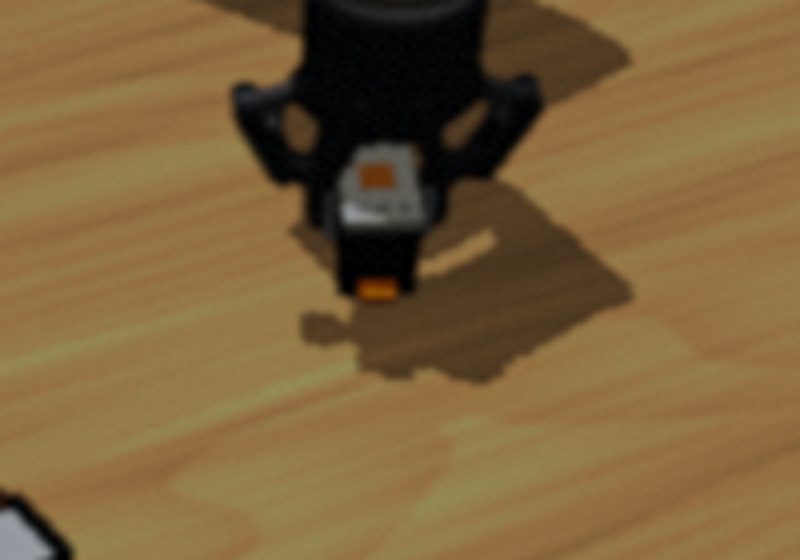

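The relay (crop 380,220) hangs between the fingers with its orange tab at the front. I'll measure its tilt from the depth of the white top.

```bash
cat >> h.py <<'E'
def tilt(f='x'):
    """plane fit of white cap in scene depth near gripper; foot-up tilt about relay y"""
    p,d=snap('scene',f); s=manip.sense(); C=cloud('scene',d); th=yaw(s)
    ux=np.array([np.cos(th),np.sin(th)]);uy=np.array([-ux[1],ux[0]])
    B=C-s['tcp_pos']; X=B[...,:2]@ux;Y=B[...,:2]@uy;Z=B[...,2]
    m=(abs(Y)<.016)&(X>-.06)&(X<.06)&(Z<-.01)&(Z>-.14)&(d>0)
    return p,d,m,X,Y,Z
E
python3 -c "
from h import *
p,d,m,X,Y,Z=tilt('sc4')
top=m&whitem(p,70)
o=p.astype(int); org=m&(o[...,0]>120)&(o[...,2]<60)&(o[...,0]-o[...,1]>50)
for k in(top,org):
  vs,us=np.nonzero(k);print(k.sum(),us.min(),us.max(),vs.min(),vs.max())
for a,b,c in sorted(zip(X[m],Z[m],p[m].tolist()))[::12]: print(round(a*1e3),round(b*1e3),c)
"
```

```text
165 348 362 137 155
11 352 357 172 173
-31 -38 [47, 49, 46]
-28 -38 [77, 78, 72]
-24 -37 [88, 87, 81]
-19 -36 [95, 94, 88]
-16 -36 [94, 88, 80]
-12 -36 [90, 87, 79]
-9 -35 [102, 54, 18]
-7 -36 [90, 90, 82]
-5 -37 [101, 52, 11]
-2 -37 [102, 54, 13]
0 -38 [94, 95, 87]
3 -35 [100, 58, 28]
5 -37 [91, 76, 63]
9 -40 [94, 93, 86]
12 -37 [92, 91, 85]
14 -40 [87, 88, 84]
17 -38 [82, 82, 77]
20 -38 [82, 82, 76]
22 -35 [106, 109, 109]
23 -37 [85, 84, 78]
25 -39 [130, 133, 133]
26 -44 [56, 56, 52]
26 -47 [34, 34, 32]
27 -40 [69, 68, 62]
27 -89 [74, 31, 5]
28 -52 [1, 1, 3]
28 -48 [11, 12, 13]
29 -87 [81, 32, 2]
29 -80 [4, 1, 3]
29 -50 [6, 7, 6]
30 -63 [1, 2, 3]
30 -93 [16, 13, 9]
30 -69 [4, 5, 5]
30 -59 [3, 5, 3]
30 -56 [2, 4, 5]
31 -62 [0, 0, 0]
31 -88 [112, 53, 2]
31 -48 [6, 7, 5]
31 -74 [5, 3, 6]
32 -68 [1, 2, 1]
32 -91 [137, 73, 6]
33 -89 [137, 74, 6]
36 -89 [134, 74, 6]
39 -90 [94, 55, 15]
```

```bash
python3 -c "
from h import *
st();plan(.545,-.050,.18,7.25,.035)"
```

```text
t 4.35 tcp [0.4865 0.2312 0.1717] yaw -24.69 F [-0.05 -0.11 -2.36] T [-0.014  0.045  0.014] gap 0.419 q6 2.24
[np.float64(0.019), np.float64(0.0257), np.float64(-0.0009), np.float64(-3.55)]
[np.float64(0.0173), np.float64(0.0268), np.float64(-0.0009), np.float64(-3.55)]
[np.float64(0.0156), np.float64(0.0278), np.float64(-0.0009), np.float64(-3.55)]
[np.float64(0.0139), np.float64(0.0287), np.float64(-0.0009), np.float64(-3.55)]
[np.float64(0.0121), np.float64(0.0295), np.float64(-0.0009), np.float64(-3.55)]
[np.float64(0.0102), np.float64(0.0302), np.float64(-0.0009), np.float64(-3.55)]
[np.float64(0.0083), np.float64(0.0308), np.float64(-0.0009), np.float64(-3.55)]
[np.float64(0.0064), np.float64(0.0313), np.float64(-0.0009), np.float64(-3.55)]
[np.float64(0.0045), np.float64(0.0316), np.float64(-0.0009), np.float64(-3.55)]
```

Emit:
{"fn": "apply_moves", "kwargs": {
  "increments": [
    [[0.019, 0.0257, -0.003, -3.55], [0.0173, 0.0268, -0.002, -3.55], [0.0156, 0.0278, -0.001, -3.55], [0.0139, 0.0287, -0.001, -3.55], [0.0121, 0.0295, -0.001, -3.55]]
  ]
}}

```text
t: 4.85
tcp_pos: [0.5166, 0.0743, 0.1725]
tool_rot: [0.999, -0.05, 0.006, -0.003]
force: [-0.7, -0.4, -1.7]
finger_gap: 0.422
```

Emit:
{"fn": "apply_moves", "kwargs": {
  "increments": [
    [[0.0102, 0.03, -0.001, -3.55], [0.0083, 0.031, -0.001, -3.55], [0.0064, 0.031, -0.001, -3.55], [0, 0, 0, 0]]
  ]
}}

```text
t: 5.25
tcp_pos: [0.5379, -0.0261, 0.1689]
tool_rot: [0.999, 0.045, 0.003, -0.003]
force: [0.5, -0.2, -1.3]
finger_gap: 0.418
```

```bash
python3 -c "
from h import *
st();tz();plan(.545,-.050,.175,7.25,.035)
snap('top','top2');p,d=snap('scene','sc5')"
```

```text
t 5.25 tcp [ 0.5379 -0.0261  0.1689] yaw 5.1 F [ 0.46 -0.21 -1.26] T [ 0.058 -0.059  0.011] gap 0.418 q6 1.21
tool z [ 0.006  0.007 -1.   ]
[np.float64(0.005), np.float64(0.0244), np.float64(-0.0061), np.float64(-2.15)]
```

View pics/sc5.png

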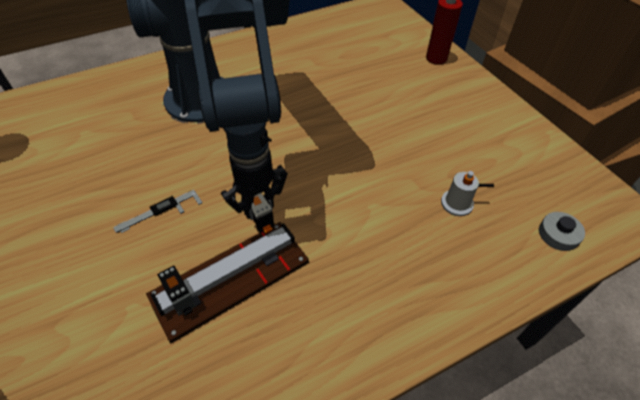

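The relay (pixel 262,210) is now just on the robot side of the rail, near the red lines, and clear of it. I correct the lateral offset.

Emit:
{"fn": "apply_moves", "kwargs": {
  "increments": [
    [[0.005, 0.0244, -0.004, -2.15], [0, 0, 0, 0]]
  ]
}}

```text
t: 5.55
tcp_pos: [0.5411, -0.0446, 0.1704]
tool_rot: [0.998, 0.065, -0.002, -0.006]
force: [1.2, 0.2, -2.1]
finger_gap: 0.418
```

```bash
python3 -c "
from h import *
st();tz();plan(.545,-.050,.16,7.25,.035)
p,d,m,X,Y,Z=tilt('sc6')
L=[(a,b,c) for a,b,c in sorted(zip(X[m],Z[m],p[m].tolist()))]
for a,b,c in L[::10]: print(round(a*1e3),round(b*1e3),c)
"
```

```text
t 5.55 tcp [ 0.5411 -0.0446  0.1704] yaw 7.46 F [ 1.2   0.15 -2.13] T [-0.073 -0.021 -0.003] gap 0.418 q6 1.14
tool z [-0.004  0.011 -1.   ]
[np.float64(0.0032), np.float64(0.0058), np.float64(0.0104), np.float64(0.21)]
-19 -38 [59, 52, 45]
-15 -38 [97, 83, 70]
-12 -36 [105, 96, 80]
-9 -37 [103, 103, 94]
-8 -38 [85, 85, 75]
-5 -37 [108, 56, 16]
-3 -38 [80, 69, 59]
-2 -39 [107, 53, 12]
0 -39 [107, 58, 22]
2 -38 [99, 100, 90]
3 -38 [97, 84, 70]
5 -38 [100, 100, 92]
6 -39 [94, 92, 85]
8 -41 [101, 100, 92]
9 -36 [77, 77, 70]
11 -40 [100, 99, 91]
12 -39 [99, 98, 90]
14 -38 [99, 99, 90]
15 -38 [91, 92, 84]
17 -40 [90, 90, 84]
18 -40 [69, 71, 68]
19 -39 [77, 78, 74]
21 -39 [89, 88, 82]
23 -39 [93, 92, 86]
24 -43 [80, 78, 72]
25 -48 [67, 58, 44]
25 -41 [85, 85, 78]
25 -51 [22, 22, 21]
26 -42 [68, 67, 61]
26 -45 [47, 47, 42]
27 -93 [45, 14, 0]
28 -50 [25, 20, 17]
28 -50 [16, 16, 13]
28 -75 [3, 4, 6]
28 -66 [4, 5, 3]
28 -85 [61, 24, 4]
29 -84 [32, 10, 0]
29 -69 [0, 1, 0]
29 -54 [4, 3, 3]
29 -47 [12, 11, 10]
29 -60 [3, 2, 2]
29 -75 [2, 2, 2]
29 -70 [5, 5, 5]
29 -83 [0, 2, 3]
30 -61 [0, 0, 1]
30 -77 [1, 2, 2]
30 -49 [8, 9, 7]
30 -79 [33, 25, 14]
30 -69 [1, 3, 3]
30 -115 [80, 80, 81]
31 -116 [91, 92, 93]
31 -78 [24, 8, 3]
32 -114 [118, 119, 124]
32 -117 [148, 152, 158]
33 -91 [110, 42, 6]
35 -111 [77, 79, 78]
35 -113 [87, 89, 88]
36 -113 [88, 89, 89]
37 -95 [71, 20, 0]
38 -114 [88, 90, 90]
39 -114 [155, 159, 164]
42 -115 [152, 156, 162]
43 -116 [156, 160, 167]
45 -116 [153, 157, 163]
46 -115 [157, 161, 167]
48 -114 [156, 161, 166]
49 -114 [156, 160, 167]
51 -116 [155, 159, 165]
52 -114 [154, 158, 165]
54 -113 [155, 158, 165]
54 -139 [64, 67, 67]
55 -139 [51, 55, 55]
56 -114 [156, 159, 166]
57 -116 [156, 161, 166]
59 -115 [156, 160, 167]
```

Emit:
{"fn": "apply_moves", "kwargs": {
  "increments": [
    [[0.0035, 0.006, 0.004, 0], [0.001, 0, 0.004, 0], [0, 0, 0.003, 0], [0, 0, 0, 0]]
  ]
}}

```text
t: 6.0
tcp_pos: [0.5422, -0.044, 0.1562]
tool_rot: [0.998, 0.066, -0.006, -0.008]
force: [0.6, -0.9, -2.3]
finger_gap: 0.415
```

```bash
python3 -c "
from h import *
st();tz();plan(.545,-.050,.155,7.25,.035)"
```

```text
t 6.0 tcp [ 0.5422 -0.044   0.1562] yaw 7.63 F [ 0.61 -0.91 -2.31] T [-0.016 -0.026 -0.002] gap 0.415 q6 1.13
tool z [-0.014  0.016 -1.   ]
[np.float64(0.002), np.float64(0.0063), np.float64(0.0012), np.float64(0.38)]
```

Emit:
{"fn": "apply_moves", "kwargs": {
  "increments": [
    [[0.003, 0.008, 0, 0], [0, 0, 0, 0], [0, 0, 0, 0]]
  ]
}}

```text
t: 6.3
tcp_pos: [0.5464, -0.0515, 0.1557]
tool_rot: [0.998, 0.067, -0.007, -0.009]
force: [-0.1, -0.2, -2.4]
finger_gap: 0.42
```

```bash
python3 -c "
from h import *
st();tz();plan(.545,-.050,.155,7.25,.035)"
```

```text
t 6.3 tcp [ 0.5464 -0.0515  0.1557] yaw 7.68 F [-0.11 -0.23 -2.38] T [-0.    -0.04   0.011] gap 0.42 q6 1.12
tool z [-0.015  0.016 -1.   ]
[np.float64(-0.0012), np.float64(-0.0016), np.float64(0.0007), np.float64(0.43)]
```

Now press the foot end's bottom corner on the rail edge, in small steps, watching force.

Emit:
{"fn": "apply_moves", "kwargs": {
  "increments": [
    [[-0.001, -0.001, 0.002, 0.4], [0, 0, 0.002, 0]]
  ]
}}

```text
t: 6.5
tcp_pos: [0.5461, -0.0512, 0.1543]
tool_rot: [0.998, 0.063, -0.005, -0.008]
force: [-5.9, 1.5, 19.6]
finger_gap: 0.417
```

Emit:
{"fn": "apply_moves", "kwargs": {
  "increments": [
    [[0, 0, 0.002, 0], [0, 0, 0.002, 0]]
  ]
}}

```text
t: 6.7
tcp_pos: [0.5459, -0.0511, 0.1543]
tool_rot: [0.998, 0.063, -0.004, -0.007]
force: [-3.9, 0.3, 11.4]
finger_gap: 0.417
```

Emit:
{"fn": "apply_moves", "kwargs": {
  "increments": [
    [[0, 0, 0.002, 0], [0, 0, 0.002, 0]]
  ]
}}

```text
t: 6.9
tcp_pos: [0.5456, -0.051, 0.1543]
tool_rot: [0.998, 0.063, -0.003, -0.007]
force: [-3.2, 0.3, 11.2]
finger_gap: 0.42
```

Emit:
{"fn": "apply_moves", "kwargs": {
  "increments": [
    [[0, 0, 0.001, 0], [0, 0, 0.001, 0]]
  ],
  "fingers": 0.415
}}

```text
t: 7.1
tcp_pos: [0.5456, -0.0509, 0.1545]
tool_rot: [0.998, 0.063, -0.002, -0.006]
force: [-1.2, 0.5, 4.4]
finger_gap: 0.42
```

```bash
python3 -c "
from h import *
st();tz()
p,d,m,X,Y,Z=tilt('sc7')
L=[(a,b,c) for a,b,c in sorted(zip(X[m],Z[m],p[m].tolist()))]
t=[(a,b) for a,b,c in L if -.05<b and a<.022];print(len(t),np.polyfit(*zip(*t),1))
cv2.imwrite('pics/c5.png',cv2.resize(p[170:290,200:340,::-1],None,fx=5,fy=5,interpolation=cv2.INTER_CUBIC))"
```

```text
t 7.1 tcp [ 0.5456 -0.0509  0.1545] yaw 7.23 F [-1.21  0.49  4.36] T [-0.043  0.114 -0.026] gap 0.42 q6 1.13
tool z [-0.005  0.012 -1.   ]
227 [-0.02345973 -0.03826267]
```

View pics/c5.png

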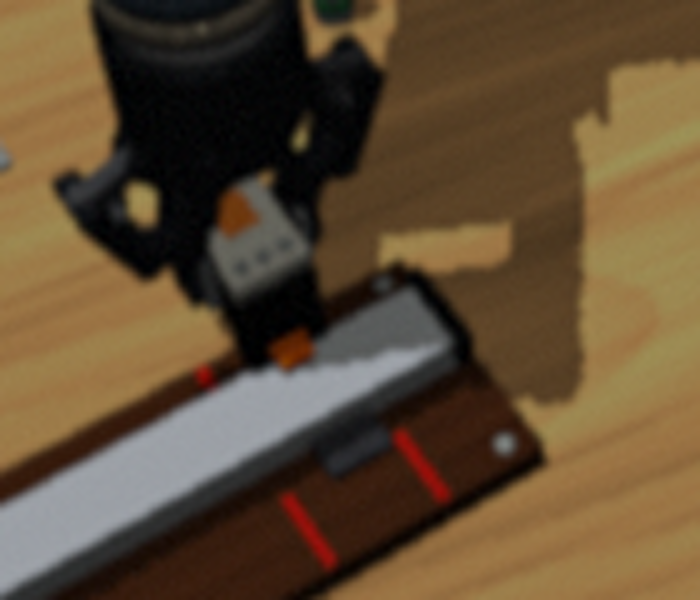

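The relay's foot end rests on the rail's near edge (crop 290,350) and it is still level. I'll loosen the grip gradually and keep pressing gently.

Emit:
{"fn": "apply_moves", "kwargs": {
  "increments": [
    [[0, 0, 0.002, 0], [0, 0, 0.003, 0]]
  ],
  "fingers": 0.42
}}

```text
t: 7.35
tcp_pos: [0.5443, -0.0509, 0.1508]
tool_rot: [0.998, 0.063, -0.004, -0.006]
force: [-3.8, -0.4, 8.7]
finger_gap: 0.422
```

Emit:
{"fn": "apply_moves", "kwargs": {
  "increments": [
    [[0, 0, 0.002, 0], [0, 0, 0.002, 0]]
  ],
  "fingers": 0.424
}}

```text
t: 7.55
tcp_pos: [0.5441, -0.0509, 0.1465]
tool_rot: [0.998, 0.063, -0.003, -0.006]
force: [0.9, -0.6, 0.0]
finger_gap: 0.424
```

Emit:
{"fn": "apply_moves", "kwargs": {
  "increments": [
    [[0, 0, 0, 0], [0, 0, 0, 0]]
  ],
  "fingers": 0.3
}}

```text
t: 7.75
tcp_pos: [0.5444, -0.051, 0.1457]
tool_rot: [0.998, 0.063, -0.004, -0.006]
force: [0.1, -0.3, -0.6]
finger_gap: 0.298
```

```bash
python3 -c "
from h import *
st();tz()
p,d,m,X,Y,Z=tilt('sc8')
L=[(a,b,c) for a,b,c in sorted(zip(X[m],Z[m],p[m].tolist()))]
t=[(a,b) for a,b,c in L if -.06<b and a<.022];print(len(t),np.polyfit(*zip(*t),1))
for a,b,c in L[::12]: print(round(a*1e3),round(b*1e3),c)
cv2.imwrite('pics/c6.png',cv2.resize(p[170:290,200:340,::-1],None,fx=5,fy=5,interpolation=cv2.INTER_CUBIC))"
```

```text
t 7.75 tcp [ 0.5444 -0.051   0.1457] yaw 7.22 F [ 0.09 -0.27 -0.6 ] T [-0.039 -0.019 -0.002] gap 0.298 q6 1.13
tool z [-0.008  0.012 -1.   ]
81 [ 0.17359454 -0.0403282 ]
-50 -99 [8, 9, 6]
-44 -100 [6, 6, 6]
-40 -104 [6, 4, 6]
-37 -112 [18, 11, 10]
-13 -129 [100, 70, 40]
-10 -129 [60, 35, 16]
-9 -62 [53, 38, 21]
-7 -36 [55, 40, 24]
-5 -130 [24, 12, 5]
-4 -43 [30, 22, 13]
-3 -129 [27, 14, 6]
-1 -129 [28, 17, 15]
0 -125 [27, 17, 11]
2 -53 [5, 4, 1]
3 -63 [33, 25, 13]
6 -32 [17, 19, 19]
10 -35 [31, 33, 33]
10 -61 [38, 32, 26]
11 -54 [49, 38, 27]
13 -19 [4, 4, 5]
28 -88 [56, 54, 51]
29 -91 [84, 85, 84]
31 -89 [111, 115, 117]
34 -88 [90, 92, 91]
36 -87 [87, 90, 90]
37 -88 [88, 91, 90]
39 -90 [157, 161, 167]
41 -92 [157, 161, 168]
44 -92 [140, 144, 148]
45 -92 [155, 160, 166]
47 -92 [156, 161, 166]
49 -89 [154, 159, 165]
50 -126 [42, 43, 41]
51 -114 [65, 67, 69]
51 -90 [158, 162, 167]
51 -115 [53, 54, 55]
52 -113 [60, 61, 63]
53 -88 [158, 161, 168]
53 -89 [156, 161, 166]
54 -122 [25, 23, 21]
56 -88 [156, 161, 166]
56 -89 [157, 161, 168]
57 -91 [155, 161, 166]
58 -88 [155, 161, 166]
59 -88 [154, 160, 166]
```

View pics/c6.png

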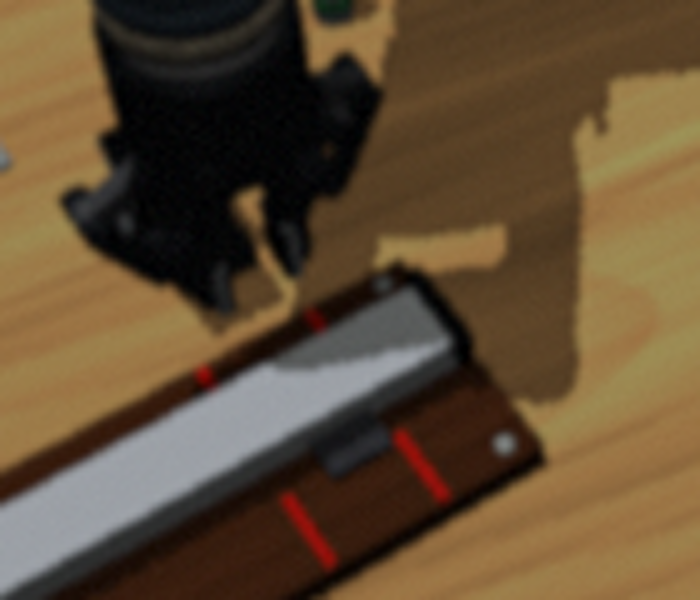

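The relay has slipped out: the fingers are empty at crop (260,270), and the relay must lie on the robot side. I'll raise the arm and look.

Emit:
{"fn": "apply_moves", "kwargs": {
  "increments": [
    [[0, 0, -0.03, 0], [0, 0, -0.035, 0], [0, -0.03, -0.035, 0], [0.01, -0.04, -0.02, 0], [0.01, -0.04, 0, 0]]
  ]
}}

```text
t: 8.3
tcp_pos: [0.5534, 0.0572, 0.2702]
tool_rot: [0.998, 0.058, -0.004, -0.007]
force: [0.8, -0.6, 0.4]
finger_gap: 0.302
```

Emit:
{"fn": "apply_moves", "kwargs": {
  "increments": [
    [[0.02, -0.04, -0.01, 0], [0.02, -0.04, -0.01, 0], [0.02, -0.04, 0, 0], [0.01, -0.04, 0, 0], [0, 0, 0, 0]]
  ],
  "fingers": 1
}}

```text
t: 8.8
tcp_pos: [0.6062, 0.2357, 0.2954]
tool_rot: [0.998, 0.06, -0.0, -0.008]
force: [-1.1, 0.3, -0.4]
finger_gap: 1.0
```

```bash
python3 -c "
from h import *
st()
p,d=snap('scene','sc9');q,e=snap('top','top3')
cv2.imwrite('pics/c7.png',np.hstack([cv2.resize(p[130:280,160:310,::-1],(400,400),interpolation=cv2.INTER_CUBIC),cv2.resize(q[140:290,270:420,::-1],(400,400),interpolation=cv2.INTER_CUBIC)]))"
```

```text
t 8.8 tcp [0.6062 0.2357 0.2954] yaw 6.87 F [-1.07  0.34 -0.45] T [ 0.012 -0.011  0.066] gap 1.0 q6 1.64
```

View pics/c7.png

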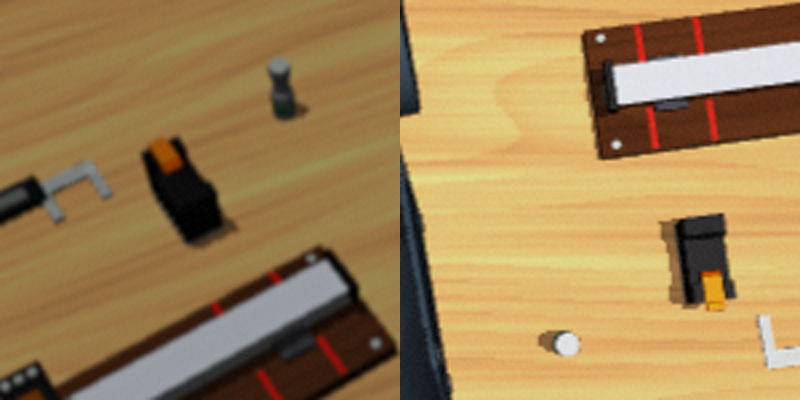

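View pics/top3.png

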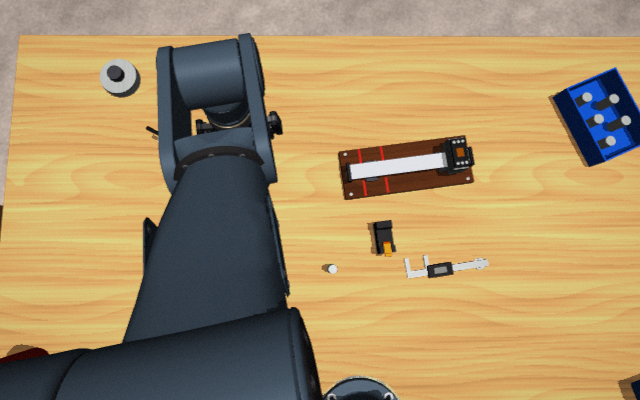

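The relay has landed upside down: black underside up at top pixel (384,238), orange foot toward the robot, lip end toward the rail. I'll measure its pose.

Run:
```python
from h import *
T=np.load('pics/top3.npz');p=T['p'];C=cloud('top',T['d'])
X=C[205:270,355:410];im=p[205:270,355:410]
m=(X[...,2]>.02)
h=np.histogram(X[...,2][m],bins=np.arange(.02,.08,.004));print(h)
for lo in(.02,.045):
    P=X[X[...,2]>lo];print(cv2.minAreaRect((P[:,:2]*1000).astype(np.float32)))
o=im.astype(int);org=(o[...,0]>150)&(o[...,2]<60);P=X[org];print('orange',P.mean(0),P.min(0),P.max(0))
mk=X[...,2]>.045
P=X[mk]
S=np.load('pics/sc9.npz');D=cloud('scene',S['d']);
k=(D[...,2]>.045)&(D[...,2]<.09)&(abs(D[...,0]-P[:,0].mean())<.07)&(abs(D[...,1]-P[:,1].mean())<.05)
Q=D[k];print(len(Q),cv2.minAreaRect((Q[:,:2]*1000).astype(np.float32)),np.median(Q[:,2]))
# profile along x
for xx in np.arange(P[:,0].min(),P[:,0].max(),.005):
    kk=abs(X[...,0]-xx)<.0025;kk&=(X[...,2]>.02);print(round(xx*1e3),round(np.median(X[...,2][kk])*1e3,1),round(X[...,1][kk].mean()*1e3,1))
```

```text
(array([  4,   9,   9,  10,   6,  21, 153,  72,  39, 156, 110,   4,   0,
         0]), array([0.02 , 0.024, 0.028, 0.032, 0.036, 0.04 , 0.044, 0.048, 0.052,
       0.056, 0.06 , 0.064, 0.068, 0.072, 0.076]))
((420.4363708496094, 14.757270812988281), (81.90650177001953, 195.16065979003906), 2.533315896987915)
((420.4363708496094, 14.757270812988281), (81.90650177001953, 195.16065979003906), 2.533315896987915)
orange [ 0.39910843 -0.0654579   0.05854591] [ 0.38307775 -0.07382369  0.05273688] [ 0.41519467 -0.0572685   0.06378305]
496 ((424.6474304199219, -63.50932312011719), (83.3829345703125, 37.29764938354492), 7.324033260345459) 0.056203454720559765
376 1020.2 110.5
381 56.5 -63.6
386 58.5 -66.8
391 58.6 -60.0
396 59.0 -63.9
401 59.6 -64.3
406 59.4 -64.7
411 47.9 -60.9
416 47.3 -62.3
421 46.6 -62.1
426 46.3 -60.7
431 47.1 -61.2
436 47.1 -60.7
441 47.6 -60.0
446 54.7 -58.2
451 58.9 -58.3
456 60.0 -58.8
461 59.5 -57.6
```

Run:
```python
from h import *
for u,v,z in((405,258,.012),(425,255,.012),(408,278,.012),(332,268,.066),(340,199,.018),(362,197,.018)): print(u,v,w('top',u,v,z).round(3))
st();tz();plan(.405,-.064,.2,7.3)
```

```text
405 258 [ 0.378 -0.116  0.012]
425 255 [ 0.385 -0.164  0.012]
408 278 [ 0.331 -0.121  0.012]
332 268 [0.358 0.062 0.066]
340 199 [0.521 0.038 0.018]
362 197 [ 0.526 -0.016  0.018]
t 8.9 tcp [0.6057 0.2316 0.2948] yaw 6.7 F [-0.09 -0.67 -0.49] T [-0.066  0.034 -0.002] gap 0.994 q6 1.64
tool z [-0.004  0.013 -1.   ]
[np.float64(-0.0292), np.float64(0.0338), np.float64(0.0119), np.float64(-0.07)]
[np.float64(-0.0293), np.float64(0.0337), np.float64(0.0119), np.float64(-0.07)]
[np.float64(-0.0293), np.float64(0.0337), np.float64(0.0119), np.float64(-0.07)]
[np.float64(-0.0294), np.float64(0.0337), np.float64(0.0119), np.float64(-0.07)]
[np.float64(-0.0294), np.float64(0.0336), np.float64(0.0119), np.float64(-0.07)]
[np.float64(-0.0294), np.float64(0.0336), np.float64(0.0119), np.float64(-0.07)]
[np.float64(-0.0295), np.float64(0.0335), np.float64(0.0119), np.float64(-0.07)]
[np.float64(-0.0295), np.float64(0.0335), np.float64(0.0119), np.float64(-0.07)]
```

Emit:
{"fn": "apply_moves", "kwargs": {
  "increments": [
    [[-0.029, 0.034, 0.008, 0], [-0.029, 0.034, 0.008, 0], [-0.029, 0.034, 0.008, 0], [-0.029, 0.034, 0.008, 0], [-0.029, 0.034, 0.008, 0]]
  ],
  "fingers": 0.65
}}

```text
t: 9.4
tcp_pos: [0.4793, 0.0391, 0.2516]
tool_rot: [0.998, 0.06, 0.002, -0.006]
force: [-0.0, -1.4, 0.1]
finger_gap: 0.646
```

Emit:
{"fn": "apply_moves", "kwargs": {
  "increments": [
    [[-0.029, 0.034, 0.01, 0], [-0.029, 0.034, 0.01, 0], [-0.015, 0.02, 0.01, 0], [0, 0, 0, 0]]
  ]
}}

```text
t: 9.8
tcp_pos: [0.4074, -0.0662, 0.2194]
tool_rot: [0.999, 0.053, -0.001, -0.006]
force: [0.0, 0.7, 0.1]
finger_gap: 0.653
```

Run:
```python
from h import *
st();tz();plan(.408,-.0637,.14,7.3)
```

```text
t 9.8 tcp [ 0.4074 -0.0662  0.2194] yaw 6.1 F [0.04 0.73 0.11] T [ 0.006 -0.084  0.013] gap 0.653 q6 1.01
tool z [-0.002  0.011 -1.   ]
[np.float64(0.0004), np.float64(-0.0012), np.float64(0.0397), np.float64(-0.6)]
[np.float64(0.0004), np.float64(-0.0012), np.float64(0.0397), np.float64(-0.6)]
```

Emit:
{"fn": "apply_moves", "kwargs": {
  "increments": [
    [[0.0005, -0.002, 0.03, -0.6], [0, -0.001, 0.03, -0.6], [0, 0, 0.025, 0], [0, 0, 0.01, 0], [0, 0, 0, 0]]
  ]
}}

```text
t: 10.3
tcp_pos: [0.4091, -0.0663, 0.124]
tool_rot: [0.998, 0.059, 0.003, -0.004]
force: [-0.3, 0.3, -0.1]
finger_gap: 0.65
```

Run:
```python
from h import *
st();tz();plan(.408,-.0637,.078,7.3)
```

```text
t 10.3 tcp [ 0.4091 -0.0663  0.124 ] yaw 6.73 F [-0.29  0.35 -0.09] T [-0.021 -0.016  0.016] gap 0.65 q6 0.99
tool z [ 0.006  0.008 -1.   ]
[np.float64(-0.0008), np.float64(-0.0027), np.float64(0.046), np.float64(-0.57)]
```

Emit:
{"fn": "apply_moves", "kwargs": {
  "increments": [
    [[-0.001, -0.004, 0.005, -0.8], [0, 0, 0.02, 0], [0, 0, 0.015, 0], [0, 0, 0.005, 0], [0, 0, 0, 0]]
  ]
}}

```text
t: 10.8
tcp_pos: [0.4102, -0.0621, 0.0806]
tool_rot: [0.998, 0.067, 0.007, -0.002]
force: [0.3, -0.8, -0.8]
finger_gap: 0.65
```

Run:
```python
from h import *
st();tz();plan(.408,-.0637,.078,7.3)
```

```text
t 10.8 tcp [ 0.4102 -0.0621  0.0806] yaw 7.68 F [ 0.34 -0.8  -0.77] T [ 0.006  0.002 -0.014] gap 0.65 q6 0.98
tool z [ 0.014  0.004 -1.   ]
[np.float64(-0.0024), np.float64(0.0013), np.float64(0.0026), np.float64(0.38)]
```

Close, then raise by 6 mm.

Emit:
{"fn": "apply_moves", "kwargs": {
  "increments": [
    [[-0.0025, 0.001, 0.002, 0.3], [0, 0, 0, 0], [0, 0, 0, 0], [0, 0, 0, 0]]
  ],
  "fingers": 0.4
}}

```text
t: 11.2
tcp_pos: [0.4083, -0.0636, 0.0804]
tool_rot: [0.998, 0.064, 0.008, -0.001]
force: [-0.1, -1.0, -1.7]
finger_gap: 0.425
```

Emit:
{"fn": "apply_moves", "kwargs": {
  "increments": [
    [[0, 0, -0.005, 0], [0, 0, -0.005, 0], [0, 0, -0.003, 0], [0, 0, 0, 0]]
  ]
}}

```text
t: 11.6
tcp_pos: [0.4081, -0.0636, 0.0949]
tool_rot: [0.998, 0.064, 0.008, -0.001]
force: [0.3, 0.3, -1.7]
finger_gap: 0.422
```

```bash
cat >> h.py <<'E'
def view(f,c='scene',r=(130,280,160,310)):
    p,d=snap(c,f);a,b,e,g=r;k=cv2.resize(p[a:b,e:g,::-1],(500,int(500*(b-a)/(g-e))),interpolation=cv2.INTER_CUBIC)
    k=np.clip(k.astype(float)*1.7,0,255).astype(np.uint8);cv2.imwrite(f'pics/{f}c.png',k)
    return p,d
E
python3 - <<'E'
from h import *
st();tz();view('sc10')
E
```

```text
t 11.6 tcp [ 0.4081 -0.0636  0.0949] yaw 7.38 F [ 0.28  0.32 -1.65] T [ 0.029  0.046 -0.029] gap 0.422 q6 0.98
tool z [ 0.017  0.003 -1.   ]
```

View pics/sc10c.png

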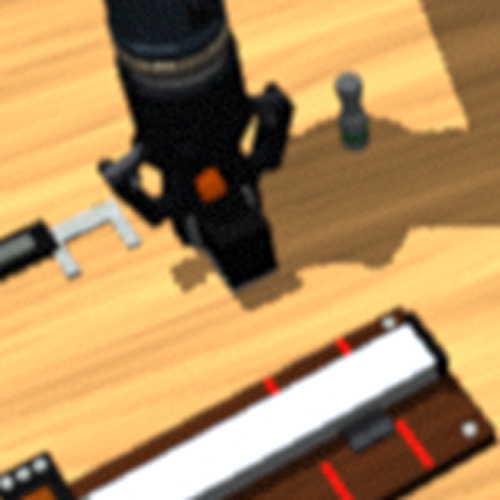

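The relay is held between the fingers just above the bench (crop 240,255), with the orange foot at (210,185). I'll loosen step by step so the lip end swings down.

Emit:
{"fn": "apply_moves", "kwargs": {
  "increments": [
    [[0, 0, 0, 0], [0, 0, 0, 0]]
  ],
  "fingers": 0.42
}}

```text
t: 11.85
tcp_pos: [0.4081, -0.0636, 0.0949]
tool_rot: [0.998, 0.064, 0.009, -0.001]
force: [0.1, -0.0, -1.4]
finger_gap: 0.422
```

```bash
cat >> h.py <<'E'
def lipangle(f):
    """profile of held relay, scene depth: highest z vs X ahead of tool"""
    p,d,m,X,Y,Z=tilt(f); s=manip.sense(); H=Z+s['tcp_pos'][2]
    out=[]
    for a in range(-50,60,5):
        k=m&(X*1e3>=a)&(X*1e3<a+5)&(H>.004)
        if k.sum()>3: out.append((a,int(round(np.percentile(H[k],10)*1e3)),int(round(np.percentile(H[k],90)*1e3)),int(k.sum())))
    print(out)
E
python3 - <<'E'
from h import *
st();lipangle('sc11')
E
```

```text
t 11.85 tcp [ 0.4081 -0.0636  0.0949] yaw 7.39 F [ 0.12 -0.01 -1.39] T [ 0.008  0.006 -0.   ] gap 0.422 q6 0.98
[(-10, 74, 76, 9), (-5, 64, 78, 34), (0, 63, 76, 28), (5, 61, 74, 43), (10, 62, 65, 26), (15, 62, 65, 23), (20, 61, 65, 25), (25, 61, 65, 20), (40, 74, 77, 21), (45, 74, 78, 31), (50, 20, 77, 71), (55, 35, 73, 157)]
```

Emit:
{"fn": "apply_moves", "kwargs": {
  "increments": [
    [[0, 0, 0, 0], [0, 0, 0, 0]]
  ],
  "fingers": 0.422
}}

```text
t: 12.1
tcp_pos: [0.4079, -0.0635, 0.0946]
tool_rot: [0.998, 0.064, 0.008, -0.001]
force: [0.6, 1.3, -2.8]
finger_gap: 0.423
```

Run:
```python
from h import *
st();lipangle('sc12')
```

```text
t 12.1 tcp [ 0.4079 -0.0635  0.0946] yaw 7.38 F [ 0.63  1.25 -2.82] T [ 0.068  0.051 -0.026] gap 0.423 q6 0.98
[(-10, 70, 77, 12), (-5, 63, 77, 32), (0, 62, 77, 27), (5, 62, 73, 51), (10, 62, 64, 20), (15, 62, 65, 25), (20, 62, 65, 23), (25, 62, 65, 23), (40, 75, 78, 25), (45, 75, 77, 20), (50, 20, 78, 85), (55, 33, 72, 151)]
```

Emit:
{"fn": "apply_moves", "kwargs": {
  "increments": [
    [[0, 0, 0, 0], [0, 0, 0, 0]]
  ],
  "fingers": 0.4235
}}

```text
t: 12.35
tcp_pos: [0.4079, -0.0635, 0.0945]
tool_rot: [0.998, 0.064, 0.008, -0.001]
force: [0.4, -0.6, -1.6]
finger_gap: 0.422
```

Run:
```python
from h import *
st();lipangle('sc13')
```

```text
t 12.35 tcp [ 0.4079 -0.0635  0.0945] yaw 7.38 F [ 0.4  -0.56 -1.56] T [-0.011  0.061 -0.029] gap 0.422 q6 0.98
[(-10, 73, 76, 11), (-5, 64, 76, 30), (0, 62, 76, 31), (5, 62, 72, 45), (10, 62, 64, 22), (15, 61, 65, 26), (20, 62, 64, 25), (25, 62, 65, 21), (30, 64, 66, 4), (40, 74, 77, 19), (45, 14, 77, 30), (50, 20, 77, 83), (55, 34, 74, 152)]
```

Emit:
{"fn": "apply_moves", "kwargs": {
  "increments": [
    [[0, 0, 0, 0], [0, 0, 0, 0]]
  ],
  "fingers": 0.4245
}}

```text
t: 12.6
tcp_pos: [0.4079, -0.0635, 0.0944]
tool_rot: [0.998, 0.064, 0.008, -0.001]
force: [-0.3, 0.0, -1.4]
finger_gap: 0.424
```

Run:
```python
from h import *
st();lipangle('sc14')
```

```text
t 12.6 tcp [ 0.4079 -0.0635  0.0944] yaw 7.38 F [-0.32  0.05 -1.37] T [0.045 0.091 0.044] gap 0.424 q6 0.98
[(-10, 71, 75, 11), (-5, 64, 76, 32), (0, 61, 76, 34), (5, 61, 71, 41), (10, 62, 64, 22), (15, 61, 64, 25), (20, 61, 64, 25), (25, 61, 64, 22), (40, 74, 77, 23), (45, 74, 78, 30), (50, 19, 76, 75), (55, 32, 74, 158)]
```

Emit:
{"fn": "apply_moves", "kwargs": {
  "increments": [
    [[0, 0, 0, 0], [0, 0, 0, 0]]
  ],
  "fingers": 0.4255
}}

```text
t: 12.85
tcp_pos: [0.4079, -0.0635, 0.0945]
tool_rot: [0.998, 0.064, 0.008, -0.001]
force: [-0.2, -0.6, -2.0]
finger_gap: 0.429
```

Run:
```python
from h import *
st();lipangle('sc15')
```

```text
t 12.85 tcp [ 0.4079 -0.0635  0.0945] yaw 7.38 F [-0.2  -0.64 -2.03] T [ 0.011  0.03  -0.037] gap 0.429 q6 0.98
[(-10, 73, 76, 11), (-5, 65, 77, 33), (0, 62, 75, 34), (5, 62, 73, 38), (10, 61, 65, 28), (15, 62, 65, 22), (20, 62, 65, 23), (25, 62, 65, 23), (30, 64, 65, 4), (40, 74, 78, 23), (45, 73, 76, 24), (50, 20, 77, 80), (55, 33, 73, 152)]
```

Emit:
{"fn": "apply_moves", "kwargs": {
  "increments": [
    [[0, 0, 0, 0], [0, 0, 0, 0]]
  ],
  "fingers": 0.4265
}}

```text
t: 13.1
tcp_pos: [0.408, -0.0635, 0.0946]
tool_rot: [0.998, 0.064, 0.008, -0.001]
force: [-0.5, 0.0, -0.5]
finger_gap: 0.431
```

Run:
```python
from h import *
st();lipangle('sc16')
```

```text
t 13.1 tcp [ 0.408  -0.0635  0.0946] yaw 7.38 F [-0.45  0.01 -0.55] T [ 0.04   0.034 -0.009] gap 0.431 q6 0.98
[(-20, 57, 61, 12), (-15, 57, 62, 17), (-10, 55, 61, 19), (-5, 48, 61, 41), (0, 46, 61, 33), (5, 46, 56, 36), (10, 46, 49, 21), (15, 46, 50, 22), (20, 46, 50, 25), (25, 46, 50, 22), (40, 59, 62, 20), (45, 59, 62, 28), (50, 12, 61, 92), (55, 18, 59, 124)]
```

The relay dropped straight down and lies flat again, still upside down. The pads' turning friction is large because of the full patch. I'll re-grip only the last few millimetres of the foot end, so that gravity can swing the lip end down.

Emit:
{"fn": "apply_moves", "kwargs": {
  "increments": [
    [[0, 0, 0, 0], [0, 0, -0.01, 0], [0, 0, -0.01, 0], [-0.008, 0.001, 0, 0], [-0.008, 0, 0, 0]]
  ],
  "fingers": 0.6
}}

```text
t: 13.65
tcp_pos: [0.3924, -0.0671, 0.1168]
tool_rot: [0.998, 0.065, 0.01, -0.0]
force: [-0.6, -0.2, -0.1]
finger_gap: 0.602
```

Run:
```python
from h import *
st();tz();view('sc17');D=cloud('scene',np.load('pics/sc17.npz')['d'])
k=(D[...,2]>.035)&(D[...,2]<.065)&(D[...,0]>.425)&(D[...,0]<.485)&(abs(D[...,1]+.06)<.05)
Q=D[k];r=cv2.minAreaRect((Q[:,:2]*1000).astype(np.float32));print(r, Q[:,0].max())
```

```text
t 13.65 tcp [ 0.3924 -0.0671  0.1168] yaw 7.45 F [-0.6  -0.2  -0.14] T [-0.008 -0.011  0.029] gap 0.602 q6 0.95
tool z [ 0.02   0.001 -1.   ]
((444.1839294433594, -58.25184631347656), (42.7024040222168, 36.844886779785156), 7.719395637512207) 0.46729928381423896
```

View pics/sc17c.png

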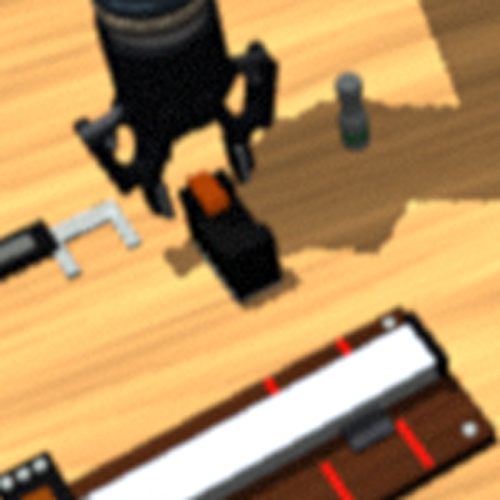

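The relay is flat with the orange foot at crop (210,190), and the open fingers are just past its foot end.

Emit:
{"fn": "apply_moves", "kwargs": {
  "increments": [
    [[-0.0065, -0.0015, 0.004, 0], [0, 0, 0.003, 0], [0, 0, 0, 0]]
  ]
}}

```text
t: 14.0
tcp_pos: [0.3821, -0.0659, 0.1089]
tool_rot: [0.998, 0.064, 0.008, -0.001]
force: [0.7, -0.2, -0.2]
finger_gap: 0.599
```

Run:
```python
from h import *
st();tz();plan(.386,-.0657,.109,7.5)
```

```text
t 14.0 tcp [ 0.3821 -0.0659  0.1089] yaw 7.34 F [ 0.68 -0.2  -0.22] T [-0.009 -0.011 -0.033] gap 0.599 q6 0.94
tool z [ 0.015  0.004 -1.   ]
[np.float64(0.0039), np.float64(0.0003), np.float64(-0.0001), np.float64(-0.16)]
```

Emit:
{"fn": "apply_moves", "kwargs": {
  "increments": [
    [[0.004, 0, 0, 0], [0, 0, 0, 0], [0, 0, 0, 0], [0, 0, 0, 0]]
  ],
  "fingers": 0.41
}}

```text
t: 14.4
tcp_pos: [0.3864, -0.0652, 0.1086]
tool_rot: [0.998, 0.064, 0.007, -0.002]
force: [-1.2, -1.5, 2.5]
finger_gap: 0.416
```

Emit:
{"fn": "apply_moves", "kwargs": {
  "increments": [
    [[0, 0, -0.008, 0], [0, 0, -0.008, 0], [0, 0, -0.006, 0], [0, 0, 0, 0]]
  ]
}}

```text
t: 14.8
tcp_pos: [0.3869, -0.0654, 0.1322]
tool_rot: [0.998, 0.064, 0.007, -0.001]
force: [0.3, 0.4, -1.3]
finger_gap: 0.416
```

Run:
```python
from h import *
st();tz();view('sc18');lipangle('sc18b')
```

```text
t 14.8 tcp [ 0.3869 -0.0654  0.1322] yaw 7.38 F [ 0.29  0.44 -1.34] T [-0.031  0.086  0.029] gap 0.416 q6 0.96
tool z [ 0.015  0.004 -1.   ]
[(-5, 81, 83, 9), (0, 81, 84, 16), (5, 82, 85, 22), (10, 81, 85, 22), (15, 71, 85, 45), (20, 71, 84, 33), (25, 70, 81, 44), (30, 69, 73, 27), (35, 70, 73, 25), (40, 70, 72, 18), (45, 70, 73, 29), (50, 70, 73, 7)]
```

View pics/sc18c.png

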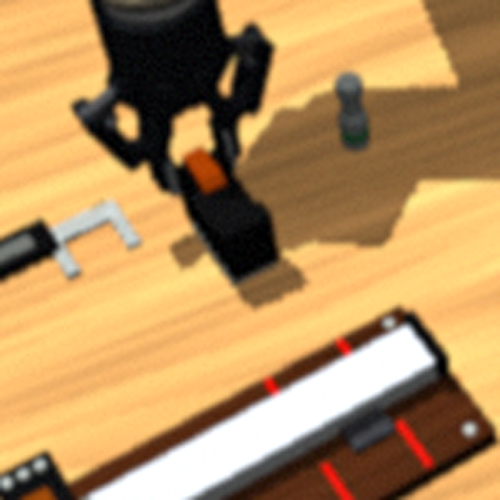

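It is lifted level at its foot end only. Loosen in fine steps.

Emit:
{"fn": "apply_moves", "kwargs": {
  "increments": [
    [[0, 0, 0, 0], [0, 0, 0, 0]]
  ],
  "fingers": 0.418
}}

```text
t: 15.1
tcp_pos: [0.3866, -0.0653, 0.1316]
tool_rot: [0.998, 0.064, 0.007, -0.002]
force: [0.6, -0.5, -1.1]
finger_gap: 0.418
```

Run:
```python
from h import *
st();lipangle('sc19')
```

```text
t 15.1 tcp [ 0.3866 -0.0653  0.1316] yaw 7.38 F [ 0.58 -0.5  -1.06] T [0.009 0.072 0.015] gap 0.418 q6 0.96
[(-5, 80, 84, 8), (0, 81, 84, 16), (5, 80, 86, 21), (10, 81, 85, 25), (15, 70, 85, 43), (20, 69, 85, 27), (25, 68, 81, 48), (30, 69, 73, 25), (35, 68, 72, 28), (40, 69, 72, 23), (45, 69, 72, 27), (50, 70, 72, 6)]
```

Emit:
{"fn": "apply_moves", "kwargs": {
  "increments": [
    [[0, 0, 0, 0], [0, 0, 0, 0]]
  ],
  "fingers": 0.419
}}

```text
t: 15.35
tcp_pos: [0.3864, -0.0652, 0.1312]
tool_rot: [0.998, 0.064, 0.006, -0.002]
force: [-0.5, 0.5, -1.3]
finger_gap: 0.417
```

Run:
```python
from h import *
st();lipangle('sc20')
```

```text
t 15.35 tcp [ 0.3864 -0.0652  0.1312] yaw 7.37 F [-0.5   0.46 -1.31] T [ 0.032  0.087 -0.026] gap 0.417 q6 0.96
[(-5, 58, 82, 8), (0, 81, 84, 19), (5, 81, 84, 19), (10, 80, 84, 24), (15, 71, 84, 36), (20, 70, 84, 40), (25, 69, 82, 43), (30, 69, 73, 26), (35, 69, 72, 22), (40, 69, 73, 27), (45, 69, 72, 24), (50, 70, 72, 10)]
```

Emit:
{"fn": "apply_moves", "kwargs": {
  "increments": [
    [[0, 0, 0, 0], [0, 0, 0, 0]]
  ],
  "fingers": 0.42
}}

```text
t: 15.6
tcp_pos: [0.3862, -0.0652, 0.1312]
tool_rot: [0.998, 0.064, 0.006, -0.002]
force: [-2.4, -1.9, 1.7]
finger_gap: 0.418
```

Run:
```python
from h import *
st();lipangle('sc21')
```

```text
t 15.6 tcp [ 0.3862 -0.0652  0.1312] yaw 7.38 F [-2.39 -1.95  1.66] T [-0.287  0.243 -0.092] gap 0.418 q6 0.96
[(0, 80, 84, 17), (5, 79, 82, 24), (10, 77, 83, 29), (15, 64, 80, 44), (20, 61, 78, 47), (25, 58, 73, 58), (30, 56, 60, 32), (35, 53, 59, 34), (40, 51, 56, 33), (45, 50, 55, 24), (50, 51, 54, 14), (55, 10, 58, 19)]
```

Emit:
{"fn": "apply_moves", "kwargs": {
  "increments": [
    [[0, 0, 0, 0], [0, 0, 0, 0]]
  ],
  "fingers": 0.4205
}}

```text
t: 15.85
tcp_pos: [0.3862, -0.0653, 0.1313]
tool_rot: [0.998, 0.064, 0.006, -0.002]
force: [0.0, -1.0, -1.3]
finger_gap: 0.421
```

Run:
```python
from h import *
st();lipangle('sc22')
```

```text
t 15.85 tcp [ 0.3862 -0.0653  0.1313] yaw 7.36 F [ 0.01 -1.03 -1.32] T [-0.047  0.058  0.032] gap 0.421 q6 0.96
[(0, 81, 85, 14), (5, 80, 83, 23), (10, 78, 83, 39), (15, 65, 80, 40), (20, 61, 78, 45), (25, 58, 74, 61), (30, 56, 61, 32), (35, 54, 59, 31), (40, 52, 56, 32), (45, 50, 54, 26), (50, 51, 54, 12), (55, 9, 59, 17)]
```

It works: the lip end swung down and touches the bench, tilted about 0.4 rad. Raise further with the same light grip.

Emit:
{"fn": "apply_moves", "kwargs": {
  "increments": [
    [[0, 0, -0.005, 0], [0, 0, -0.005, 0], [0, 0, -0.005, 0], [0, 0, -0.005, 0]]
  ]
}}

```text
t: 16.3
tcp_pos: [0.386, -0.0652, 0.1524]
tool_rot: [0.998, 0.064, 0.006, -0.002]
force: [-0.1, 0.2, -1.8]
finger_gap: 0.416
```

Run:
```python
from h import *
st();tz();lipangle('sc23');view('sc23b')
```

```text
t 16.3 tcp [ 0.386  -0.0652  0.1524] yaw 7.37 F [-0.13  0.25 -1.84] T [0.013 0.029 0.052] gap 0.416 q6 0.96
tool z [ 0.012  0.005 -1.   ]
[(-30, 72, 73, 5), (-25, 74, 77, 6), (-20, 76, 79, 12), (-15, 79, 81, 4), (-10, 82, 84, 4), (-5, 86, 88, 6), (0, 88, 99, 6), (5, 91, 102, 15), (10, 69, 100, 48), (15, 61, 93, 98), (20, 52, 86, 109), (25, 41, 52, 56), (30, 40, 45, 17), (35, 43, 46, 19), (40, 40, 46, 39), (45, 33, 43, 51), (50, 33, 35, 13)]
```

View pics/sc23bc.png

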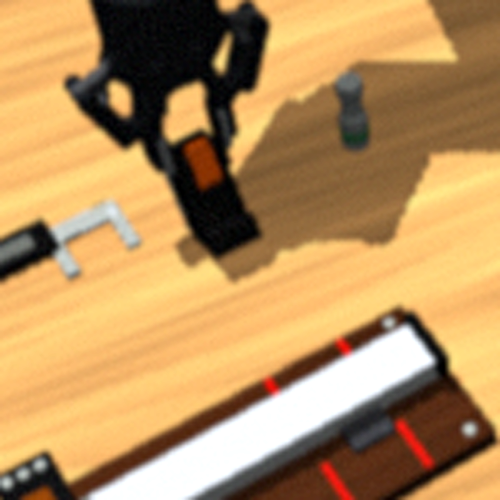

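The relay hangs at about 60° with its lip end down (crop 215,235) and the foot at (203,165). I lower it until the corner touches, then move forward and down along an arc to stand it on its lip end.

Emit:
{"fn": "apply_moves", "kwargs": {
  "increments": [
    [[0, 0, 0.004, 0], [0, 0, 0.003, 0], [0.003, 0, 0.002, 0], [0.008, 0, 0.001, 0], [0.008, 0, 0.001, 0]]
  ]
}}

```text
t: 16.9
tcp_pos: [0.4063, -0.063, 0.1415]
tool_rot: [0.998, 0.064, 0.007, -0.002]
force: [-0.3, -0.8, -1.3]
finger_gap: 0.42
```

Run:
```python
from h import *
st();tz();lipangle('sc24');view('sc24b')
```

```text
t 16.9 tcp [ 0.4063 -0.063   0.1415] yaw 7.29 F [-0.29 -0.76 -1.25] T [-0.065  0.122  0.004] gap 0.42 q6 0.99
tool z [ 0.014  0.004 -1.   ]
[(-40, 67, 69, 7), (-35, 71, 73, 4), (-30, 72, 75, 12), (-25, 73, 76, 15), (-20, 75, 77, 13), (-15, 76, 79, 19), (-10, 77, 79, 13), (-5, 79, 82, 16), (0, 80, 81, 11), (5, 49, 90, 20), (10, 35, 88, 122), (15, 29, 82, 142), (20, 27, 72, 28), (25, 24, 31, 36), (30, 13, 27, 70), (35, 9, 20, 5)]
```

View pics/sc24bc.png

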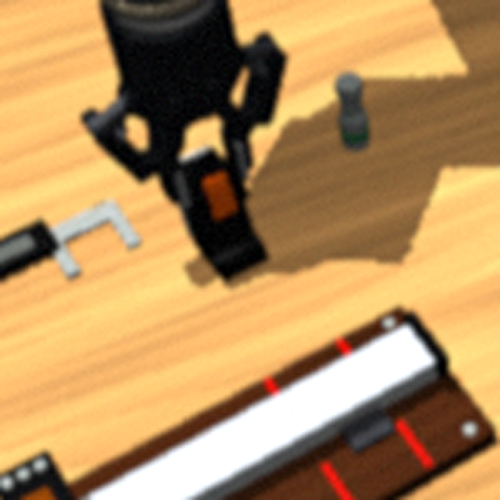

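The relay is now about 17° short of standing: the foot face is on top at (205,160) and the underside faces the rail. I continue the arc.

Emit:
{"fn": "apply_moves", "kwargs": {
  "increments": [
    [[0.007, 0, 0.003, 0], [0.006, 0, 0.003, 0], [0.006, 0, 0.003, 0], [0.003, 0, 0.003, 0], [0, 0, 0.001, 0]]
  ]
}}

```text
t: 17.5
tcp_pos: [0.4311, -0.0597, 0.1282]
tool_rot: [0.998, 0.065, 0.008, -0.001]
force: [-1.4, -0.7, 5.2]
finger_gap: 0.421
```

Run:
```python
from h import *
st();tz();lipangle('sc25')
```

```text
t 17.5 tcp [ 0.4311 -0.0597  0.1282] yaw 7.43 F [-1.38 -0.74  5.24] T [-0.242  0.24   0.003] gap 0.421 q6 1.02
tool z [ 0.015  0.003 -1.   ]
[(-40, 73, 75, 4), (-35, 74, 77, 5), (-30, 76, 78, 13), (-25, 75, 78, 14), (-20, 75, 78, 19), (-15, 74, 78, 24), (-10, 74, 77, 21), (-5, 17, 77, 44), (0, 17, 75, 95), (5, 18, 81, 37), (10, 9, 81, 124), (15, 61, 76, 51)]
```

The relay now stands on its lip end (foot face level at 76 mm, underside toward the rail). With the same light end grip I continue the arc forward, to lay it over to a foot-up tilt of about 0.45 rad.

Emit:
{"fn": "apply_moves", "kwargs": {
  "increments": [
    [[0.005, 0, -0.001, 0], [0.007, 0, 0, 0], [0.007, 0, 0, 0], [0.007, 0, 0.001, 0], [0.005, 0, 0.001, 0]]
  ]
}}

```text
t: 18.05
tcp_pos: [0.4634, -0.0551, 0.1268]
tool_rot: [0.998, 0.065, 0.006, -0.002]
force: [-3.0, -0.2, 5.1]
finger_gap: 0.418
```

Run:
```python
from h import *
st();tz();lipangle('sc26');view('sc26b')
```

```text
t 18.05 tcp [ 0.4634 -0.0551  0.1268] yaw 7.41 F [-3.02 -0.19  5.11] T [-0.153  0.261  0.007] gap 0.418 q6 1.06
tool z [ 0.012  0.004 -1.   ]
[(-35, 77, 79, 5), (-30, 77, 79, 9), (-25, 76, 80, 19), (-20, 75, 80, 17), (-15, 75, 78, 21), (-10, 17, 78, 34), (-5, 18, 77, 100), (0, 16, 76, 41), (5, 7, 81, 81), (10, 59, 81, 94)]
```

View pics/sc26bc.png

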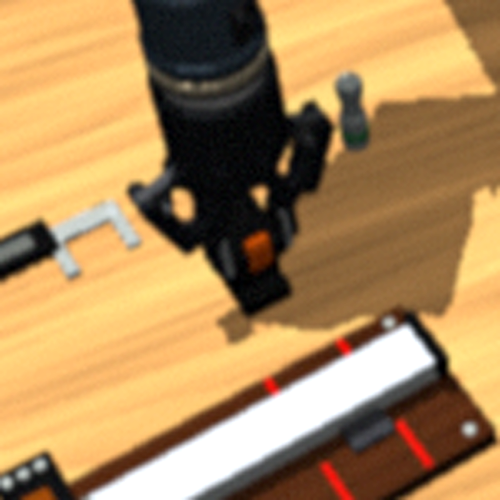

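It slid upright along the bench rather than tipping. I'll release it standing and re-grip the foot end's cap-side corner, so that gravity itself swings it to a foot-up tilt.

Emit:
{"fn": "apply_moves", "kwargs": {
  "increments": [
    [[0, 0, 0, 0], [0, 0, 0, 0], [0, 0, -0.01, 0], [0, 0, -0.015, 0], [0, 0, -0.015, 0]]
  ],
  "fingers": 0.6
}}

```text
t: 18.65
tcp_pos: [0.462, -0.055, 0.1669]
tool_rot: [0.998, 0.064, 0.005, -0.003]
force: [0.5, 0.4, 0.6]
finger_gap: 0.597
```

Emit:
{"fn": "apply_moves", "kwargs": {
  "increments": [
    [[-0.02, 0, -0.005, 0], [-0.025, 0, 0, 0], [-0.01, 0, 0, 0], [0, 0, 0, 0]]
  ]
}}

```text
t: 19.05
tcp_pos: [0.4078, -0.063, 0.1756]
tool_rot: [0.998, 0.064, 0.009, -0.001]
force: [0.5, 0.2, 1.1]
finger_gap: 0.6
```

Run:
```python
from h import *
st();tz();view('sc27');D=cloud('scene',np.load('pics/sc27.npz')['d'])
k=(D[...,2]>.01)&(D[...,2]<.09)&(D[...,0]>.40)&(D[...,0]<.50)&(abs(D[...,1]+.06)<.035)
Q=D[k]
for lo,hi in((.01,.035),(.035,.065),(.066,.085)):
    q=Q[(Q[:,2]>lo)&(Q[:,2]<hi)];print(len(q),cv2.minAreaRect((q[:,:2]*1000).astype(np.float32)),np.percentile(q[:,0],[2,98]),np.median(q[:,2]))
```

```text
t 19.05 tcp [ 0.4078 -0.063   0.1756] yaw 7.36 F [0.47 0.18 1.15] T [-0.006  0.009 -0.015] gap 0.6 q6 1.0
tool z [ 0.018  0.002 -1.   ]
211 ((444.6282043457031, -57.627098083496094), (57.63904571533203, 36.5494499206543), 6.982163429260254) [0.42237515 0.47219185] 0.018880493891054256
109 ((442.37933349609375, -59.64661407470703), (60.79343032836914, 36.238407135009766), 10.636279106140137) [0.41689434 0.47285749] 0.05388954140451972
360 ((442.0015869140625, -57.53168487548828), (61.79179000854492, 36.8966178894043), 6.599009990692139) [0.41370374 0.47291465] 0.07429852991710402
```

View pics/sc27c.png

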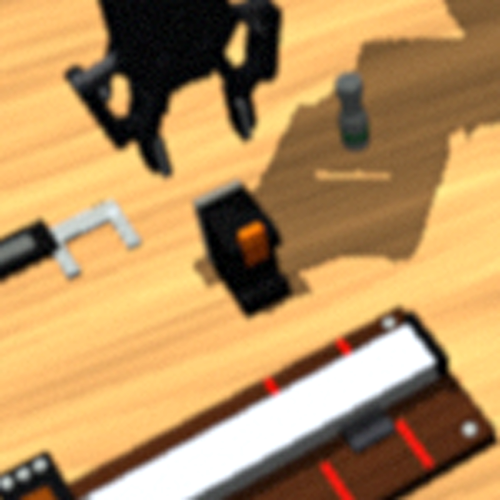

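The relay stands upright on its lip end: white cap edge at crop (220,190), orange foot at (252,240). I descend at the cap-side corner.

Emit:
{"fn": "apply_moves", "kwargs": {
  "increments": [
    [[0, -0.0015, 0.015, 0], [0, 0, 0.015, 0], [0, 0, 0.008, 0], [0, 0, 0, 0]]
  ]
}}

```text
t: 19.5
tcp_pos: [0.4146, -0.0632, 0.137]
tool_rot: [0.998, 0.064, 0.014, 0.002]
force: [-0.1, -0.3, -1.3]
finger_gap: 0.602
```

Run:
```python
from h import *
st();tz();plan(.407,-.0616,.131,7.2)
```

```text
t 19.5 tcp [ 0.4146 -0.0632  0.137 ] yaw 7.37 F [-0.06 -0.32 -1.27] T [-0.029  0.015  0.035] gap 0.602 q6 1.0
tool z [ 0.027 -0.001 -1.   ]
[np.float64(-0.0073), np.float64(-0.0026), np.float64(0.006), np.float64(0.17)]
```

Emit:
{"fn": "apply_moves", "kwargs": {
  "increments": [
    [[-0.0075, -0.0025, 0.004, 0], [0, 0, 0, 0], [0, 0, 0, 0]]
  ]
}}

```text
t: 19.8
tcp_pos: [0.4074, -0.0618, 0.1328]
tool_rot: [0.998, 0.064, 0.014, 0.002]
force: [1.3, -0.2, 0.5]
finger_gap: 0.602
```

Run:
```python
from h import *
st();tz();plan(.4065,-.0616,.131,7.2)
```

```text
t 19.8 tcp [ 0.4074 -0.0618  0.1328] yaw 7.39 F [ 1.34 -0.19  0.49] T [-0.01   0.017 -0.003] gap 0.602 q6 0.99
tool z [ 0.029 -0.002 -1.   ]
[np.float64(-0.0009), np.float64(-0.0003), np.float64(0.0018), np.float64(0.19)]
```

Emit:
{"fn": "apply_moves", "kwargs": {
  "increments": [
    [[-0.001, 0, 0.001, 0], [0, 0, 0, 0], [0, 0, 0, 0], [0, 0, 0, 0]]
  ],
  "fingers": 0.41
}}

```text
t: 20.2
tcp_pos: [0.4066, -0.0619, 0.1324]
tool_rot: [0.998, 0.064, 0.015, 0.002]
force: [0.5, 0.4, -1.3]
finger_gap: 0.414
```

Emit:
{"fn": "apply_moves", "kwargs": {
  "increments": [
    [[0, 0, -0.006, 0], [0, 0, -0.005, 0], [0, 0, 0, 0], [0, 0, 0, 0]]
  ]
}}

```text
t: 20.6
tcp_pos: [0.406, -0.0619, 0.1444]
tool_rot: [0.998, 0.064, 0.015, 0.002]
force: [-0.2, -0.6, -2.1]
finger_gap: 0.417
```

Run:
```python
from h import *
st();tz();lipangle('sc28')
```

```text
t 20.6 tcp [ 0.406  -0.0619  0.1444] yaw 7.4 F [-0.21 -0.62 -2.07] T [-0.003  0.049  0.002] gap 0.417 q6 0.99
tool z [ 0.029 -0.002 -1.   ]
[(5, 81, 84, 24), (10, 83, 84, 9), (15, 85, 88, 18), (20, 85, 89, 26), (25, 85, 88, 25), (30, 84, 87, 23), (35, 85, 89, 29), (40, 84, 88, 28), (45, 28, 87, 56), (50, 28, 86, 84), (55, 25, 88, 50)]
```

Emit:
{"fn": "apply_moves", "kwargs": {
  "increments": [
    [[0, 0, 0, 0], [0, 0, 0, 0]]
  ],
  "fingers": 0.4185
}}

```text
t: 20.85
tcp_pos: [0.4057, -0.0618, 0.1445]
tool_rot: [0.998, 0.065, 0.014, 0.002]
force: [-1.6, -1.0, 1.5]
finger_gap: 0.421
```

Run:
```python
from h import *
st();lipangle('sc29')
```

```text
t 20.85 tcp [ 0.4057 -0.0618  0.1445] yaw 7.41 F [-1.6  -0.97  1.49] T [-0.219  0.24  -0.039] gap 0.421 q6 0.99
[(5, 81, 84, 17), (10, 80, 84, 26), (15, 82, 85, 17), (20, 81, 86, 32), (25, 80, 84, 30), (30, 78, 82, 31), (35, 18, 81, 62), (40, 18, 80, 57), (45, 9, 78, 87), (50, 15, 77, 32), (55, 54, 79, 27)]
```

Emit:
{"fn": "apply_moves", "kwargs": {
  "increments": [
    [[0, 0, 0, 0], [0, 0, 0, 0]]
  ],
  "fingers": 0.4195
}}

```text
t: 21.1
tcp_pos: [0.4057, -0.0619, 0.1445]
tool_rot: [0.998, 0.064, 0.014, 0.002]
force: [-1.5, -0.4, 0.5]
finger_gap: 0.421
```

Run:
```python
from h import *
st();lipangle('sc30')
```

```text
t 21.1 tcp [ 0.4057 -0.0619  0.1445] yaw 7.4 F [-1.5  -0.43  0.49] T [-0.038  0.19  -0.019] gap 0.421 q6 0.99
[(5, 81, 84, 19), (10, 80, 84, 27), (15, 82, 85, 15), (20, 80, 86, 34), (25, 80, 84, 29), (30, 78, 83, 27), (35, 17, 81, 67), (40, 18, 79, 51), (45, 10, 78, 87), (50, 16, 77, 36), (55, 55, 76, 30)]
```

It turned about 0.2 rad and rests on its lip corner. I raise it and swing on.

Emit:
{"fn": "apply_moves", "kwargs": {
  "increments": [
    [[0.004, 0, -0.004, 0], [0.006, 0, -0.004, 0], [0.006, 0, -0.003, 0], [0, 0, 0, 0]]
  ]
}}

```text
t: 21.55
tcp_pos: [0.4235, -0.0598, 0.1567]
tool_rot: [0.998, 0.064, 0.015, 0.002]
force: [1.0, -0.1, -1.5]
finger_gap: 0.417
```

Run:
```python
from h import *
st();lipangle('sc31');view('sc31b')
```

```text
t 21.55 tcp [ 0.4235 -0.0598  0.1567] yaw 7.38 F [ 1.01 -0.09 -1.51] T [-0.037  0.006 -0.035] gap 0.417 q6 1.02
[(5, 91, 94, 14), (10, 20, 94, 53), (15, 20, 91, 23), (20, 86, 92, 42), (25, 83, 89, 43), (30, 77, 84, 46), (35, 72, 79, 47), (40, 70, 75, 38), (45, 61, 72, 34), (50, 63, 68, 24), (55, 60, 71, 27)]
```

View pics/sc31bc.png

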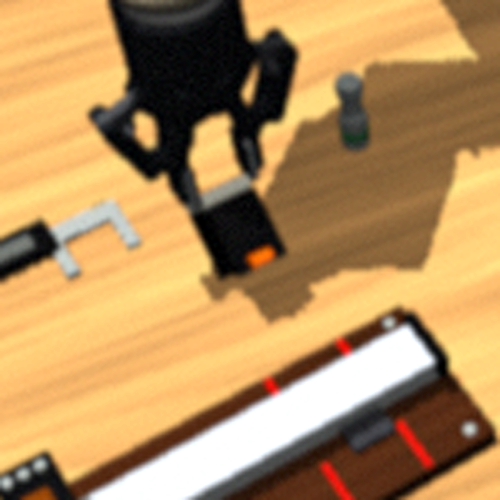

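The foot-up tilt is now about 0.92 rad: cap at crop (225,195), orange foot lower right at (260,258). Next I press the lip corner on the bench to bring the tilt down to about 0.4.

Emit:
{"fn": "apply_moves", "kwargs": {
  "increments": [
    [[0.003, 0, 0.004, 0], [0.007, 0, 0.003, 0], [0.007, 0, 0.002, 0], [0.007, 0, 0.002, 0]]
  ]
}}

```text
t: 22.05
tcp_pos: [0.4479, -0.0563, 0.1462]
tool_rot: [0.998, 0.063, 0.015, 0.002]
force: [0.4, 0.7, 0.2]
finger_gap: 0.42
```

Run:
```python
from h import *
st();lipangle('sc32')
```

```text
t 22.05 tcp [ 0.4479 -0.0563  0.1462] yaw 7.29 F [0.45 0.71 0.21] T [0.066 0.05  0.005] gap 0.42 q6 1.05
[(-45, 56, 58, 5), (-40, 59, 61, 9), (-35, 62, 64, 6), (-30, 65, 67, 8), (-25, 67, 69, 11), (-20, 70, 74, 9), (-15, 73, 77, 11), (-10, 11, 79, 17), (-5, 79, 82, 14), (0, 82, 85, 12), (5, 84, 87, 19), (10, 80, 87, 48), (15, 78, 82, 34), (20, 70, 80, 53), (25, 62, 73, 63), (30, 44, 63, 65), (35, 44, 54, 54), (40, 40, 48, 27), (45, 43, 49, 20)]
```

Emit:
{"fn": "apply_moves", "kwargs": {
  "increments": [
    [[0.005, 0, 0.002, 0], [0.006, 0, 0.002, 0], [0, 0, 0, 0]]
  ]
}}

```text
t: 22.4
tcp_pos: [0.4613, -0.0549, 0.1413]
tool_rot: [0.998, 0.064, 0.015, 0.002]
force: [1.4, 0.7, 2.0]
finger_gap: 0.419
```

Run:
```python
from h import *
st();tz();lipangle('sc33')
```

```text
t 22.4 tcp [ 0.4613 -0.0549  0.1413] yaw 7.33 F [1.42 0.67 2.02] T [ 0.041 -0.266 -0.029] gap 0.419 q6 1.06
tool z [ 0.031 -0.002 -1.   ]
[(-45, 58, 61, 8), (-40, 61, 63, 11), (-35, 63, 66, 8), (-30, 65, 67, 13), (-25, 67, 70, 10), (-20, 69, 71, 14), (-15, 71, 73, 13), (-10, 73, 75, 18), (-5, 75, 77, 16), (0, 77, 79, 15), (5, 78, 81, 21), (10, 72, 82, 50), (15, 71, 77, 40), (20, 61, 73, 68), (25, 47, 61, 79), (30, 34, 49, 72), (35, 28, 38, 32), (40, 34, 38, 16), (45, 19, 41, 6)]
```

The tilt is about 0.40 rad. I tighten the grip to hold it and lift.

Emit:
{"fn": "apply_moves", "kwargs": {
  "increments": [
    [[0, 0, 0, 0], [0, 0, 0, 0]]
  ],
  "fingers": 0.38,
  "newtons": 40
}}

```text
t: 22.65
tcp_pos: [0.4613, -0.0549, 0.1416]
tool_rot: [0.998, 0.064, 0.016, 0.002]
force: [-0.2, 1.0, 0.8]
finger_gap: 0.407
```

Emit:
{"fn": "apply_moves", "kwargs": {
  "increments": [
    [[-0.005, 0, -0.015, 0], [-0.005, 0, -0.02, 0], [-0.005, 0, -0.02, 0], [-0.005, 0, -0.02, 0], [0, 0, 0, 0]]
  ]
}}

```text
t: 23.15
tcp_pos: [0.4342, -0.0565, 0.216]
tool_rot: [0.998, 0.064, 0.01, 0.0]
force: [-0.6, 0.6, -2.9]
finger_gap: 0.401
```

Run:
```python
from h import *
st();tz();lipangle('sc34');view('sc34b')
```

```text
t 23.15 tcp [ 0.4342 -0.0565  0.216 ] yaw 7.33 F [-0.58  0.6  -2.87] T [-0.008  0.016  0.041] gap 0.401 q6 1.04
tool z [ 0.02   0.001 -1.   ]
[(-45, 134, 136, 10), (-40, 136, 138, 8), (-35, 139, 141, 12), (-30, 140, 142, 8), (-25, 143, 144, 12), (-20, 114, 146, 16), (-15, 146, 148, 15), (-10, 148, 150, 15), (-5, 149, 152, 16), (0, 151, 153, 16), (5, 154, 156, 20), (10, 147, 156, 60), (15, 145, 151, 38), (20, 133, 146, 90), (25, 117, 133, 86), (30, 108, 121, 76), (35, 104, 111, 27), (40, 106, 113, 24)]
```

View pics/sc34bc.png

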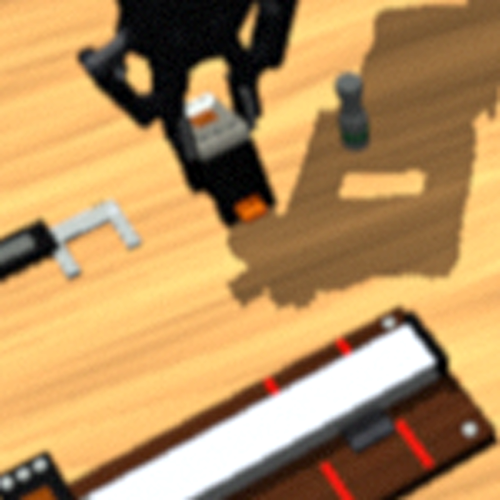

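```bash
cat >> h.py <<'E'
U=np.array([np.cos(np.radians(7.25)),np.sin(np.radians(7.25))]);V=np.array([-U[1],U[0]])
def fitrel(f,fx=(0.012,0.030),n='scene',cx=(-.045,.004)):
    """cap plane and foot face lines in (u,z), mm; returns tilt and lip tip"""
    p,d=snap(n,f);s=manip.sense();C=cloud(n,d);t=s['tcp_pos'];u=C[...,:2]@U;v=C[...,:2]@V;z=C[...,2]
    u0=t[:2]@U;v0=t[:2]@V
    b=(abs(v-v0)<.0155)&(d>0)&(z<t[2]-.02)
    cap=b&(u-u0>cx[0])&(u-u0<cx[1])&(z>t[2]-.1)
    A=np.polyfit(u[cap],z[cap],1)
    for _ in range(6):
        r=z-np.polyval(A,u);k=cap&(abs(r)<.004);A=np.polyfit(u[k],z[k],1)
    phi=np.arctan(A[0])
    # face points: distance below cap plane 8..45 mm along normal
    ex=np.array([np.cos(phi),np.sin(phi)]);ez=np.array([-ex[1],ex[0]])
    P0=np.array([u0,np.polyval(A,u0)])
    X=(u-P0[0])*ex[0]+(z-P0[1])*ex[1];H=(u-P0[0])*ez[0]+(z-P0[1])*ez[1]
    face=b&(H<-.010)&(H>-.040)&(X>-.01)&(X<.05)
    xf=np.median(X[face]);B=np.polyfit(H[face],X[face],1)
    org=P0+ex*(xf-.040)-ez*.060   # relay x=0,h=0
    w_=lambda x,h:((org+ex*x*1e-3+ez*h*1e-3)*1e3).round(1)
    vv=v[k];print('phi',phi.round(3),'n',k.sum(),face.sum(),'xf sd',X[face].std().round(4),'face slope',B[0].round(3))
    print('tcp u,v,z',(u0*1e3).round(1),(v0*1e3).round(1),(t[2]*1e3).round(1),'lip',w_(-14.5,6.6),'wall-top',w_(-18.5,13),'nose',w_(14,9.3),'lipcorner',w_(-34,0),'mid',w_(0,30))
    # lateral
    bb=(abs(v-v0)<.03)&(abs(z-np.polyval(A,u))<.004)&(u-u0>cx[0])&(u-u0<-.02)
    print('v range',(np.percentile(v[bb],[1,99])*1e3).round(1))
E
python3 - <<'E'
from h import *
fitrel('sc35')
E
```

```text
phi 0.361 n 123 187 xf sd 0.0017 face slope -0.003
tcp u,v,z 423.7 -110.7 214.0 lip [407.4  86.8] wall-top [401.4  91.4] nose [433.1  99.4] lipcorner [391.5  73.8] mid [412.7 113.9]
v range [-116.9  -93.9]
```

```bash
cat >> h.py <<'E'
def planuv(u,v,z,y=7.25,step=.03):
    p=(u*U+v*V)/1e3;plan(p[0],p[1],z/1e3,y,step)
E
python3 - <<'E'
from h import *
planuv(565,-118.6,208)
E
```

```text
[np.float64(0.0283), np.float64(0.0016), np.float64(0.0012), np.float64(0.02)]
[np.float64(0.0283), np.float64(0.0016), np.float64(0.0012), np.float64(0.02)]
[np.float64(0.0283), np.float64(0.0016), np.float64(0.0012), np.float64(0.02)]
[np.float64(0.0283), np.float64(0.0016), np.float64(0.0012), np.float64(0.02)]
[np.float64(0.0283), np.float64(0.0016), np.float64(0.0012), np.float64(0.02)]
```

Emit:
{"fn": "apply_moves", "kwargs": {
  "increments": [
    [[0.015, 0.002, 0, 0], [0.025, 0.002, 0, 0], [0.028, 0.002, 0, 0], [0.028, 0.002, 0, 0], [0.02, 0.002, 0, 0]]
  ]
}}

```text
t: 23.8
tcp_pos: [0.5484, -0.0497, 0.2071]
tool_rot: [0.998, 0.063, -0.0, -0.004]
force: [-0.1, -0.5, -2.4]
finger_gap: 0.409
```

Run:
```python
from h import *
st();tz();planuv(562,-118.6,205)
```

```text
t 23.8 tcp [ 0.5484 -0.0497  0.2071] yaw 7.23 F [-0.12 -0.47 -2.43] T [0.037 0.015 0.004] gap 0.409 q6 1.14
tool z [-0.001  0.008 -1.   ]
[np.float64(0.0242), np.float64(0.0), np.float64(0.0021), np.float64(-0.02)]
```

Emit:
{"fn": "apply_moves", "kwargs": {
  "increments": [
    [[0.012, 0, 0.001, 0], [0.008, 0, 0.001, 0], [0, 0, 0, 0], [0, 0, 0, 0]]
  ]
}}

```text
t: 24.2
tcp_pos: [0.5702, -0.0466, 0.1986]
tool_rot: [0.998, 0.064, -0.004, -0.005]
force: [-0.7, -0.5, -2.3]
finger_gap: 0.404
```

Run:
```python
from h import *
st();tz();fitrel('sc36');view('sc36b');lipangle('sc36c')
D=cloud('scene',np.load('pics/sc36b.npz')['d']);u=D[...,:2]@U*1e3;v=D[...,:2]@V*1e3;z=D[...,2]*1e3
for a,b in((-180,-150),(-150,-142),(-95,-70)):
    k=(v>a)&(v<b)&(z>45)&(z<62)&(u>550)&(u<605);print(k.sum(),np.median(z[k]).round(1),np.percentile(u[k],[1,99]).round(1))
```

```text
t 24.2 tcp [ 0.5702 -0.0466  0.1986] yaw 7.31 F [-0.75 -0.53 -2.33] T [-0.05  -0.02  -0.015] gap 0.404 q6 1.16
tool z [-0.008  0.01  -1.   ]
phi 0.332 n 148 194 xf sd 0.0015 face slope -0.043
tcp u,v,z 559.7 -118.2 198.7 lip [540.1  71.3] wall-top [534.3  76. ] nose [566.2  83.1] lipcorner [523.9  58.7] mid [546.2  98.1]
v range [-123.6 -101.3]
[(-45, 98, 121, 6), (-40, 109, 123, 9), (-35, 111, 125, 9), (-30, 107, 127, 18), (-25, 72, 128, 20), (-20, 128, 130, 15), (-15, 130, 132, 22), (-10, 131, 134, 22), (-5, 133, 136, 21), (0, 134, 137, 20), (5, 136, 139, 37), (10, 129, 138, 71), (15, 122, 131, 63), (20, 110, 124, 95), (25, 91, 108, 105), (30, 85, 94, 48), (35, 89, 94, 22), (40, 89, 91, 6)]
225 55.2 [560.4 595.3]
60 55.1 [559.5 594.6]
148 55.3 [561.  595.2]
```

View pics/sc36bc.png

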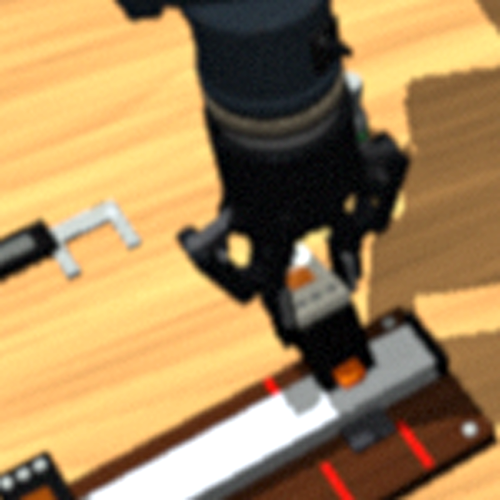

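The relay hangs tilted over the near side of the rail, between the red lines (crop 340,330); the depth gives the rail as u 560.4–595.3, z 55.2 mm. Lower the lip on the near side, clear of the edge.

Emit:
{"fn": "apply_moves", "kwargs": {
  "increments": [
    [[0.005, 0, 0.003, 0], [0.006, 0, 0.004, 0], [0.003, 0, 0.004, 0], [0, 0, 0, 0]]
  ]
}}

```text
t: 24.75
tcp_pos: [0.5844, -0.045, 0.1882]
tool_rot: [0.998, 0.063, -0.003, -0.005]
force: [-0.5, -0.1, -1.6]
finger_gap: 0.404
```

Run:
```python
from h import *
st();tz();fitrel('sc37')
```

```text
t 24.75 tcp [ 0.5844 -0.045   0.1882] yaw 7.24 F [-0.53 -0.08 -1.56] T [-0.04  -0.023  0.022] gap 0.404 q6 1.17
tool z [-0.006  0.009 -1.   ]
phi 0.338 n 141 194 xf sd 0.0014 face slope -0.044
tcp u,v,z 574.0 -118.4 188.4 lip [554.5  60.8] wall-top [548.6  65.6] nose [580.5  72.8] lipcorner [538.3  48.2] mid [560.4  87.7]
v range [-120.7  -99.6]
```

Emit:
{"fn": "apply_moves", "kwargs": {
  "increments": [
    [[0, 0, 0.004, 0], [0, 0, 0.004, 0], [0, 0, 0.002, 0], [0, 0, 0, 0]]
  ]
}}

```text
t: 25.2
tcp_pos: [0.5839, -0.0448, 0.1775]
tool_rot: [0.998, 0.063, -0.003, -0.005]
force: [0.7, -0.1, -2.2]
finger_gap: 0.403
```

Run:
```python
from h import *
st();tz();fitrel('sc38')
```

```text
t 25.2 tcp [ 0.5839 -0.0448  0.1775] yaw 7.25 F [ 0.74 -0.08 -2.16] T [ 0.028  0.007 -0.028] gap 0.403 q6 1.17
tool z [-0.006  0.01  -1.   ]
phi 0.322 n 141 186 xf sd 0.0014 face slope -0.028
tcp u,v,z 573.6 -118.2 177.6 lip [553.6  50.4] wall-top [547.8  55.2] nose [579.8  62. ] lipcorner [537.2  37.9] mid [560.   77.2]
v range [-121.5 -100.6]
```

Emit:
{"fn": "apply_moves", "kwargs": {
  "increments": [
    [[0.003, 0, 0, 0], [0.003, 0, 0, 0], [0, 0, 0, 0]]
  ]
}}

```text
t: 25.55
tcp_pos: [0.5907, -0.0442, 0.1779]
tool_rot: [0.998, 0.063, -0.002, -0.005]
force: [0.1, 0.6, -2.4]
finger_gap: 0.402
```

Emit:
{"fn": "apply_moves", "kwargs": {
  "increments": [
    [[0.002, 0, 0, 0], [0.002, 0, 0, 0]]
  ]
}}

```text
t: 25.75
tcp_pos: [0.5945, -0.0436, 0.1779]
tool_rot: [0.998, 0.063, -0.003, -0.005]
force: [-2.2, -1.6, -2.5]
finger_gap: 0.405
```

Run:
```python
from h import *
st();tz();fitrel('sc39')
```

```text
t 25.75 tcp [ 0.5945 -0.0436  0.1779] yaw 7.26 F [-2.23 -1.64 -2.52] T [-0.189  0.287  0.048] gap 0.405 q6 1.18
tool z [-0.006  0.009 -1.   ]
phi 0.339 n 142 192 xf sd 0.0016 face slope -0.021
tcp u,v,z 584.3 -118.3 177.8 lip [564.4  50.5] wall-top [558.5  55.2] nose [590.4  62.5] lipcorner [548.2  37.8] mid [570.3  77.4]
v range [-120.7 -100.9]
```

The lip tip is 4 mm past the near rail edge and below the flange, and light contact has begun (−2 N), so it is hooked. I nudge in gently, then let it settle onto its ramp.

Emit:
{"fn": "apply_moves", "kwargs": {
  "increments": [
    [[0.001, 0, 0.001, 0], [0.001, 0, 0.001, 0], [0.001, 0, 0.001, 0]]
  ]
}}

```text
t: 26.1
tcp_pos: [0.5969, -0.0432, 0.1763]
tool_rot: [0.998, 0.064, -0.004, -0.005]
force: [-4.0, 0.0, 7.2]
finger_gap: 0.406
```

Emit:
{"fn": "apply_moves", "kwargs": {
  "increments": [
    [[0.001, 0, 0.001, 0], [0.001, 0, 0.001, 0], [0, 0, 0.001, 0]]
  ],
  "fingers": 0.419,
  "newtons": 20
}}

```text
t: 26.4
tcp_pos: [0.6005, -0.0427, 0.1741]
tool_rot: [0.998, 0.063, -0.002, -0.005]
force: [0.0, 1.0, 2.3]
finger_gap: 0.419
```

Run:
```python
from h import *
st();tz();fitrel('sc40')
```

```text
t 26.4 tcp [ 0.6005 -0.0427  0.1741] yaw 7.24 F [0.03 1.01 2.27] T [ 0.152 -0.021  0.003] gap 0.419 q6 1.18
tool z [-0.005  0.009 -1.   ]
phi 0.228 n 149 175 xf sd 0.0017 face slope -0.061
tcp u,v,z 590.4 -118.2 174.0 lip [563.8  49.8] wall-top [558.5  55.1] nose [591.   58.8] lipcorner [546.3  38.9] mid [572.7  75.8]
v range [-120.8  -99.9]
```

Tilt is now 0.23 rad with the lip still hooked (tip at u 564, z 50). I go on rocking the foot end down with the light grip.

Emit:
{"fn": "apply_moves", "kwargs": {
  "increments": [
    [[0.002, 0, 0.002, 0], [0.002, 0, 0.0025, 0], [0.002, 0, 0.0025, 0]]
  ]
}}

```text
t: 26.75
tcp_pos: [0.6083, -0.0417, 0.1676]
tool_rot: [0.998, 0.063, 0.0, -0.005]
force: [1.5, 0.6, 1.8]
finger_gap: 0.415
```

Emit:
{"fn": "apply_moves", "kwargs": {
  "increments": [
    [[0.002, 0, 0.0025, 0], [0.002, 0, 0.003, 0], [0.001, 0, 0.003, 0]]
  ]
}}

```text
t: 27.05
tcp_pos: [0.6148, -0.0405, 0.1602]
tool_rot: [0.998, 0.063, 0.001, -0.005]
force: [-2.8, 0.8, 11.7]
finger_gap: 0.42
```

Run:
```python
from h import *
st();tz();fitrel('sc41');view('sc41b')
```

```text
t 27.05 tcp [ 0.6148 -0.0405  0.1602] yaw 7.21 F [-2.8   0.79 11.74] T [ 0.067  0.503 -0.019] gap 0.42 q6 1.19
tool z [ 0.002  0.009 -1.   ]
phi -0.048 n 146 112 xf sd 0.0013 face slope -0.046
tcp u,v,z 604.8 -117.7 160.0 lip [562.6  50.2] wall-top [559.   56.8] nose [591.2  51.5] lipcorner [542.9  44.5] mid [578.2  72.9]
v range [-129.9 -100.4]
```

View pics/sc41bc.png

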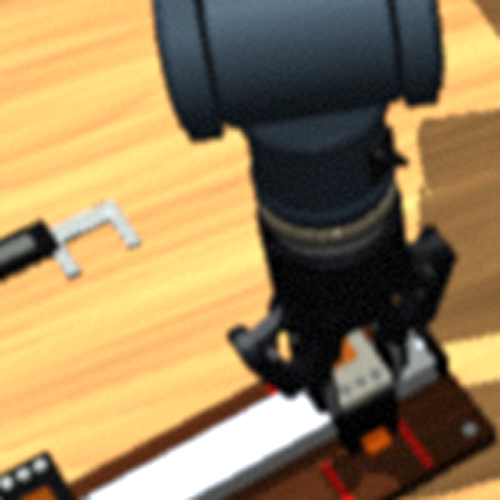

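The relay now looks flat on the rail between the red lines (crop 360,390), with the nose below the flange. I release it, back off upward and check.

Emit:
{"fn": "apply_moves", "kwargs": {
  "increments": [
    [[0, 0, -0.002, 0], [0, 0, 0, 0], [0, 0, 0, 0]]
  ],
  "fingers": 0.6
}}

```text
t: 27.45
tcp_pos: [0.6139, -0.0409, 0.1607]
tool_rot: [0.998, 0.063, -0.0, -0.004]
force: [-0.1, -0.4, 0.6]
finger_gap: 0.601
```

Emit:
{"fn": "apply_moves", "kwargs": {
  "increments": [
    [[0, 0, -0.01, 0], [0, 0, -0.02, 0], [0, 0, -0.03, 0], [0, 0, -0.035, 0], [0, 0, -0.03, 0]]
  ]
}}

```text
t: 27.95
tcp_pos: [0.611, -0.042, 0.2844]
tool_rot: [0.998, 0.063, -0.008, -0.006]
force: [-0.3, 0.4, 0.6]
finger_gap: 0.599
```

Emit:
{"fn": "apply_moves", "kwargs": {
  "increments": [
    [[-0.01, -0.04, -0.01, 0], [-0.01, -0.045, 0, 0], [-0.01, -0.045, 0, 0], [-0.01, -0.045, 0, 0], [0, -0.03, 0, 0]]
  ]
}}

```text
t: 28.45
tcp_pos: [0.5489, 0.1561, 0.3065]
tool_rot: [0.998, 0.058, 0.001, -0.004]
force: [0.9, 1.0, 1.0]
finger_gap: 0.598
```

Run:
```python
from h import *
st();p,d=view('sc42',r=(200,350,140,320));q,e=view('top42','top',(125,215,330,480))
for n,im,d in(('scene',p,d),('top',q,e)):
    C=cloud(n,d);u=C[...,:2]@U*1e3;v=C[...,:2]@V*1e3;z=C[...,2]*1e3
    k=(abs(v+118)<30)&(z>90)&(z<115)&(u>535)&(u<630)
    P=C[k];A=np.c_[u[k],v[k],np.ones(k.sum())];c,*_=np.linalg.lstsq(A,z[k],rcond=None)
    print(n,k.sum(),'slopes',c[:2].round(3),'zmed',np.median(z[k]).round(1))
    r=cv2.minAreaRect(np.c_[u[k],v[k]].astype(np.float32));print(r)
    g=(abs(v+224)<30)&(z>85)&(z<115)&(u>535)&(u<630)
    A=np.c_[u[g],v[g],np.ones(g.sum())];c,*_=np.linalg.lstsq(A,z[g],rcond=None);print(' grey ref',c[:2].round(3),np.median(z[g]).round(1))
    o=im.astype(int);og=(abs(v+118)<20)&(o[...,0]-o[...,1]>45)&(o[...,2]<60)&(z<75)&(u>600)&(u<640);print(' tab',og.sum(),u[og].max() if og.any() else None,np.median(z[og]) if og.any() else None, v[og].mean() if og.any() else None)
```

```text
t 28.45 tcp [0.5489 0.1561 0.3065] yaw 6.66 F [0.9  0.97 0.96] T [ 0.017 -0.042 -0.019] gap 0.598 q6 1.53
scene 600 slopes [-0.066  0.052] zmed 101.9
((582.0989379882812, -117.08863067626953), (36.80207443237305, 72.16891479492188), 89.71305847167969)
 grey ref [0. 0.] nan
 tab 37 624.8499779223648 51.036053958841954 -118.05604094128921
top 525 slopes [ 0.032 -0.04 ] zmed 101.6
((580.3284912109375, -116.82268524169922), (73.6269302368164, 36.684181213378906), 0.09080896526575089)
 grey ref [0. 0.] nan
 tab 4 639.8355026727563 16.672595842009443 -112.79138932286305
  return _methods._mean(a, axis=axis, dtype=dtype,
  ret = ret.dtype.type(ret / rcount)
```

View pics/sc42c.png

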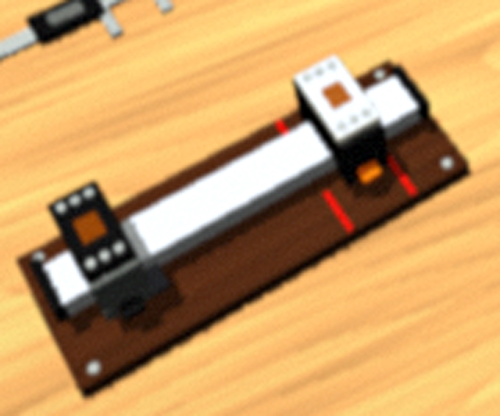

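View pics/top42c.png

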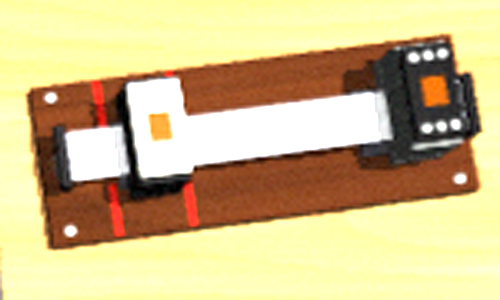

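In both views the relay sits upright and square on the rail between the red lines (scene crop 340,110; top crop 155,135), with the tab at (370,172). I'll do a robust flatness check on the cap's interior only.

Run:
```python
from h import *
for n,f in(('scene','sc42'),('top','top42')):
    Z=np.load(f'pics/{f}.npz');C=cloud(n,Z['d']);u=C[...,:2]@U*1e3;v=C[...,:2]@V*1e3;z=C[...,2]*1e3
    k=(abs(v+117)<13)&(z>94)&(z<110)&(abs(u-581)<27)
    for _ in range(5):
        c,*_=np.linalg.lstsq(np.c_[u[k],v[k],np.ones(k.sum())],z[k],rcond=None)
        r=z-(c[0]*u+c[1]*v+c[2]);k&=abs(r)<3
    print(n,k.sum(),c[:2].round(3),'z centre',(c[0]*578+c[1]*-117+c[2]).round(1),'sd',r[k].std().round(2))
    g=(abs(v+224)<14)&(z>90)&(z<112)&(abs(u-581)<25);
    for w0 in range(-260,-190,6):pass
    b=(z<2)&(z>-6);print('  rail z',np.median(z[(abs(v+165)<20)&(abs(u-578)<12)&(z>45)&(z<65)]).round(1))
    rr=(abs(v+165)<30)&(abs(u-578)<14)&(z>48)&(z<63);c2,*_=np.linalg.lstsq(np.c_[u[rr],v[rr],np.ones(rr.sum())],z[rr],rcond=None);print('  rail slopes',c2[:2].round(3))
T=np.load('pics/top42.npz')['p'];T0=np.load('pics/top0.npz')['p']
cv2.imwrite('pics/cmp.png',np.hstack([T0[100:290,100:500,::-1],T[100:290,100:500,::-1]]))
```

```text
scene 284 [ 0.002 -0.001] z centre 102.5 sd 1.16
  rail z 55.3
  rail slopes [0.009 0.002]
top 251 [-0.01   0.002] z centre 102.0 sd 1.31
  rail z 54.8
  rail slopes [-0.016  0.015]
```

View pics/cmp.png

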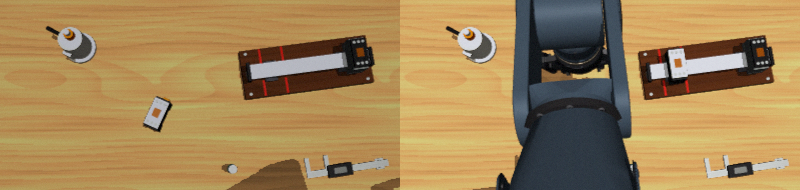

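The cap is flat (slopes 0.002 and −0.010), and its top is 47 mm above the rail, exactly the seated height. The pump and caliper show no shift; the socket is hidden in the top view, but the last scene views that include it show it upright in place. I'm handing in.

```bash
python3 -c "
from h import *
st();print(manip.sign_off())"
```

```text
t 28.55 tcp [0.5497 0.1574 0.3067] yaw 6.87 F [ 0.67 -1.07 -0.37] T [-0.035  0.001  0.019] gap 0.607 q6 1.53
the job is handed in; nothing more can be done
None
```

The relay is on the rail in the bay, let go, flat and by all signs locked at both edges. I handed in at 28.6 s of the 61 s allowed; no verdict was reported.

**How it went:**
- **First try:** I tried to tilt the relay by pressing its foot end on the rail. It slipped out of the loosened grip and landed upside down on the bench.
- **Recovery:** I turned it over with a light grip on one end at a time, letting it swing by gravity and pivot on the bench. I then carried it at about 0.35 rad foot-up and hooked the lip under the near edge; the lip tip measured 4 mm past the edge and about 2 mm under the flange. Rocking the foot end down took it home.
- **Force:** the highest force I read was about 21 N at the wrist, early on against the rail. It was about 12 N while the foot went in. These are readings at the end of each move, so short peaks between them were not seen.

**Last checks:**

| Check | Result |
|---|---|
| Tilt of the cap | 0.01 rad or less in both cameras |
| Top above the rail | about 47 mm (seated height 47 mm) |
| Position along the rail | about 1.5 mm from the bay middle |
| Orange tab | reaches about 47 mm from the relay's middle, against 48 mm at rest |
| Gripper | open and clear |

- **Click not felt directly:** I infer it from the relay staying flat once let go. Unlocked, it would rest tilted 0.2–0.3 rad.
- **Disagreement:** a first rough plane fit gave slopes of −0.07 and +0.03 because it included edge pixels. The fit on the cap's interior replaced it.
- **Bystanders:** the pump and caliper look unmoved in the final top view. The arm hid the socket there; I last saw it upright in its place in a scene view at about 23 s.

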